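# Bed mosaic tile sheets with a roller

## Robot

A 6-joint arm with a two-finger parallel gripper is mounted at the origin on the work surface. World frame = base frame: x ahead of the robot, y to its left, z up, the work surface at z = 0. Lengths are in m, angles in rad, forces in N, time in s.
With the tool pointing down it reaches from about 0.425 to 0.95 m from the base axis. Payload 14.7 kg.
Tool frame: the origin (TCP) lies between the finger pads; the fingertips stand 25 mm ahead of it and the grasp point (between the pads) lies 6 mm ahead of it; z points along the fingers, y is the line along which they close (so a half turn about z gives the same grasp; the last joint's range is limited). The gripper opens to 85 mm and grips with 20 to 120 N. Pads are 22 mm wide; open, the fingers measure 114 mm over their backs; the gripper's body (76 mm by 85 mm) begins 54 mm behind the grasp point. The pads swing forward as they close: fully open they stand 13 mm farther back than shut.
Start: joints at [-1.35, 0.48, 1.596, -0, 1.065, -0.047], TCP at [0.172, -0.627, 0.256] pointing down, gripper open.
Joint ranges: [-2.75, 2.75], [-0.82, 2.05], [0.23, 2.67], [-1.56, 4.7], [0.09, 2.69], [-2.92, 2.92]. Speed limits (rad/s): [1.89, 1.89, 2.39, 3.01, 3.01, 3.01].

## Interface

Orientations are given as a unit quaternion [x, y, z, w].
In Python, from plant import get_state, get_image, calibration, hand_in gives the robot as it stands. The module is installed in compiled form; this text tells all that it offers.
- The arm moves only by the tool apply_moves, never from a script. Its argument "moves" is a list of rows, each an object of numbers: "tx", "ty", "tz": the shift along the tool's x, y, z in cm; "ax", "ay", "az": the turn, a rotation vector about the tool's x, y, z in degrees. A call has 1 to 5 rows; each row is the pose to reach, as a shift and turn from the pose commanded when the call began, along the tool's axes at that moment; what a row does not reach only later rows make up. A row lasts 1/10 s, in which the tool goes at most 50 mm and 8.59 degrees, less where a joint would pass 70% of its speed; a pose out of reach is approached as far as the arm can. A call with a gripper value outside its range is refused whole. "jaw" is the finger opening in cm, from 0 to 8.54, set as the call begins (left out, the last holds). The fingers move at their own pace and stop on an object; the grip force is fixed at half the most. Time passes only in rows, so rows that repeat a pose let the fingers close. It gives the time, the measured TCP pose, the force, the opening and the grip force at its end, in the units of the state.
- get_state(): the state, without advancing time (a new reading comes with each control period).
- get_image(name): name is "scene" or "top" or "wrist"; returns (picture, depth): 420x560x3 uint8, red, green, blue; 420x560 float32, m along the optical axis (not along the pixel's ray), 0 where there is no reading.
- calibration(name): a dict with "vertical_fov" (degrees; the focal length in pixels is half the picture's height over the tangent of half this angle, whatever the lens; pixels are square), "cx", "cy" (the principal point, pixels), "origin" and "rotation" of the camera in the world; the wrist camera has in their place "tool_from_camera" (4x4, takes a point from camera to tool coordinates, whose origin is the TCP and whose axes are the flange's). Camera axes: x right, y down, z forward; pixel columns grow to the right and rows downward; lengths in m; the calibration is good to about 2 mm. The wrist camera is an equidistant fisheye: a pixel r from the principal point sees the ray r / f radians off the axis. A picture is of the moment at which its call begins: read the wrist's pose just before it. calibration takes no time and is no camera call.
- hand_in(): hands the job in; it is judged then, once.
The state is a dict: "clock": time; "q": joint angles; "qd": joint speeds; "tau": joint torques, N m; "tool_pos": TCP position; "ee_rot": TCP orientation; "force": force on the tool from outside, world axes, zero at the start; "ft_torque": the same for the moment, N m; "grip_width": opening from 0.0 (shut) to 1.0 (fully open); "gripper_force": force on a finger pad.
Only numpy, scipy, OpenCV 4.12 (cv2) and the standard library are available. Lean on these libraries where they do the work, as an engineer would, in place of code of your own. Each camera call takes 0.05 s, during which the arm holds its last target. There are 200 camera calls.

## Task

Lay every mosaic sheet, strips up, squarely in a bay of its own on the grey bonding bed, then put the bed on hold: push its knob fully in and, keeping it in, turn it clockwise past the safety stop (never force it against the stop) nearly to the end of its turn, and let it spring back out. Only then roll each sheet from end to end with the hand roller, pressing firmly, until all its stone strips are down flush, never pressing the strips with the fingers, and set the roller back upright on its rest. Leave the sheets in their bays, the bed on hold, and the bottle, jar and spatula alone.

Things in the scene. Friction and masses are not known exactly. Their poses are not given: they have to be found in the camera images.
- bay1 (a point): centre of bay 1 (y = +120 mm from bay 2) on the top of the grey bonding bed, 25 mm above the worktop; axes as the bed's. Bays: flush dark rubber fields 144 x 74 mm, long side along x, side by side along y, nothing standing up around them. Any sheet may go in any bay, its x along the bay's x (either way round).
- bay2 (a point): centre of bay 2 (the middle one) on the top of the grey bonding bed, 25 mm above the worktop; axes as the bed's. The bed is a fixed grey slab 25 mm high: from here +-90 mm along x and +-170 mm along y, with a tongue 120 mm wide to x = +174 mm for the hold knob; its x points away from the robot (yaw varies), z up. Knob axis at x = +130 mm, y = 0.
- bay3 (a point): centre of bay 3 (y = -120 mm from bay 2) on the top of the grey bonding bed, 25 mm above the worktop; axes as the bed's. See bay 1.
- sheet1: mosaic sheet (2 or 3 present, all alike), 0.25 to 0.45 kg: grey tray 130 (x) x 60 (y) x 16 mm, with three sandy stone strips across it, each 37 (x) x 48 (y) mm, at x = -40, 0, +40 mm, standing 4.5 mm proud of the tray (top 20.5 mm above the underside). Origin: centre of the underside. Take it by the tray's long edges, 6 mm outside the strips.
- sheet1_strip1 (a joint): how far strip 1 (at x = -40 mm) of sheet 1 is pressed into its tray, m: 0 standing proud, 0.004 flush (end stop, then 0.5 mm above the tray). It takes about 7 N to move and stays where it is left.
- sheet1_strip2 (a joint): how far strip 2 (at x = 0 mm) of sheet 1 is pressed into its tray, m: 0 standing proud, 0.004 flush (end stop, then 0.5 mm above the tray). It takes about 7 N to move and stays where it is left.
- sheet1_strip3 (a joint): how far strip 3 (at x = 40 mm) of sheet 1 is pressed into its tray, m: 0 standing proud, 0.004 flush (end stop, then 0.5 mm above the tray). It takes about 7 N to move and stays where it is left.
- sheet2: mosaic sheet (2 or 3 present, all alike), 0.25 to 0.45 kg: grey tray 130 (x) x 60 (y) x 16 mm, with three sandy stone strips across it, each 37 (x) x 48 (y) mm, at x = -40, 0, +40 mm, standing 4.5 mm proud of the tray (top 20.5 mm above the underside). Origin: centre of the underside. Take it by the tray's long edges, 6 mm outside the strips.
- sheet2_strip1 (a joint): how far strip 1 (at x = -40 mm) of sheet 2 is pressed into its tray, m: 0 standing proud, 0.004 flush (end stop, then 0.5 mm above the tray). It takes about 7 N to move and stays where it is left.
- sheet2_strip2 (a joint): how far strip 2 (at x = 0 mm) of sheet 2 is pressed into its tray, m: 0 standing proud, 0.004 flush (end stop, then 0.5 mm above the tray). It takes about 7 N to move and stays where it is left.
- sheet2_strip3 (a joint): how far strip 3 (at x = 40 mm) of sheet 2 is pressed into its tray, m: 0 standing proud, 0.004 flush (end stop, then 0.5 mm above the tray). It takes about 7 N to move and stays where it is left.
- sheet3: mosaic sheet (2 or 3 present, all alike), 0.25 to 0.45 kg: grey tray 130 (x) x 60 (y) x 16 mm, with three sandy stone strips across it, each 37 (x) x 48 (y) mm, at x = -40, 0, +40 mm, standing 4.5 mm proud of the tray (top 20.5 mm above the underside). Origin: centre of the underside. Take it by the tray's long edges, 6 mm outside the strips.
- sheet3_strip1 (a joint): how far strip 1 (at x = -40 mm) of sheet 3 is pressed into its tray, m: 0 standing proud, 0.004 flush (end stop, then 0.5 mm above the tray). It takes about 7 N to move and stays where it is left.
- sheet3_strip2 (a joint): how far strip 2 (at x = 0 mm) of sheet 3 is pressed into its tray, m: 0 standing proud, 0.004 flush (end stop, then 0.5 mm above the tray). It takes about 7 N to move and stays where it is left.
- sheet3_strip3 (a joint): how far strip 3 (at x = 40 mm) of sheet 3 is pressed into its tray, m: 0 standing proud, 0.004 flush (end stop, then 0.5 mm above the tray). It takes about 7 N to move and stays where it is left.
- knob_turn (a joint): turn of the hold knob, rad, clockwise seen from above: starts at 0 to 0.2 (off); its nose meets the safety stop (small dark bridge) at about 0.4 unless the knob is pushed in; end of turn 1.5. On hold when past 1.15. Stays where left. Do not force the nose against the stop (2 N m is too much).
- knob_push (a joint): how far the hold knob is pushed in (down), m: 0 out, 0.010 fully in; spring, 4 N at the start and 12 N fully in. The nose clears under the stop when pushed in more than about 7 mm.
- knob_grip (a point): centre of the knob's bar grip, on the knob's vertical axis; bar 46 long x 14 wide x 28 mm high (14 mm above and below this point) on a round skirt of radius 24 mm. The frame turns with the knob: x along the bar and towards the nose (36 mm out, at the skirt), z up. 33.5 mm above the bed's top when out.
- roller: hand roller, 0.5 to 0.65 kg: rubber drum of radius 22 mm, 58 mm long, axle along y, under a plate 84 (x) x 80 (y) mm, 47 to 55 mm up; above it an upright wooden handle block 28 (x) x 50 (y) mm, 55 to 115 mm up. Origin: middle of the drum's lowest line, roller upright; z up; it rolls along x.
- drum (a joint): turn of the drum on its axle relative to the roller's frame, rad, free to turn without end.
- rest: roller's fixed wooden rest: two walls along y, 10 mm thick, 56 mm high, inner faces at x = +-27 mm, on a base 94 x 104 mm. The roller stands in it upright: drum hanging between the walls, plate on top of them, roller's origin 9 mm above the rest's, its x along the rest's x (either way round). Origin: centre of the underside.
- detergent: bystander: white detergent bottle, radius 38 mm, 190 mm high; origin under its centre.
- jar: bystander: glass jar, radius 35 mm, 90 mm high; origin under its centre.
- trowel: bystander: flat spatula lying on the worktop; origin near its middle.
Not all that is in view belongs to the job. What is shaped like the sheet3 but purple or red is not meant. What is shaped like the roller but orange is not meant.

How it is judged:
On the way, in this order (a step that is already met when the one before it is completed fails the run):
1. every sheet lies in a bay, and the knob is still off (((horizontal distance between sheet1 and bay1 below 0.015 m and z of sheet1 in the frame of bay1 below 0.005 m and angle between the x axis of sheet1 and the x axis of bay2, either way round below 0.15 rad and angle between sheet1's own z axis and vertical below 0.1 rad) or (horizontal distance between sheet1 and bay2 below 0.015 m and z of sheet1 in the frame of bay2 below 0.005 m and angle between the x axis of sheet1 and the x axis of bay2, either way round below 0.15 rad and angle between sheet1's own z axis and vertical below 0.1 rad) or (horizontal distance between sheet1 and bay3 below 0.015 m and z of sheet1 in the frame of bay3 below 0.005 m and angle between the x axis of sheet1 and the x axis of bay2, either way round below 0.15 rad and angle between sheet1's own z axis and vertical below 0.1 rad)) and ((horizontal distance between sheet2 and bay1 below 0.015 m and z of sheet2 in the frame of bay1 below 0.005 m and angle between the x axis of sheet2 and the x axis of bay2, either way round below 0.15 rad and angle between sheet2's own z axis and vertical below 0.1 rad) or (horizontal distance between sheet2 and bay2 below 0.015 m and z of sheet2 in the frame of bay2 below 0.005 m and angle between the x axis of sheet2 and the x axis of bay2, either way round below 0.15 rad and angle between sheet2's own z axis and vertical below 0.1 rad) or (horizontal distance between sheet2 and bay3 below 0.015 m and z of sheet2 in the frame of bay3 below 0.005 m and angle between the x axis of sheet2 and the x axis of bay2, either way round below 0.15 rad and angle between sheet2's own z axis and vertical below 0.1 rad)) and ((horizontal distance between sheet3 and bay1 below 0.015 m and z of sheet3 in the frame of bay1 below 0.005 m and angle between the x axis of sheet3 and the x axis of bay2, either way round below 0.15 rad and angle between sheet3's own z axis and vertical below 0.1 rad) or (horizontal distance between sheet3 and bay2 below 0.015 m and z of sheet3 in the frame of bay2 below 0.005 m and angle between the x axis of sheet3 and the x axis of bay2, either way round below 0.15 rad and angle between sheet3's own z axis and vertical below 0.1 rad) or (horizontal distance between sheet3 and bay3 below 0.015 m and z of sheet3 in the frame of bay3 below 0.005 m and angle between the x axis of sheet3 and the x axis of bay2, either way round below 0.15 rad and angle between sheet3's own z axis and vertical below 0.1 rad)) and value of joint knob_turn below 0.5 rad), for 0.2 s.
2. the hold knob is turned past its stop and has sprung back out (value of joint knob_turn above 1.15 rad and value of joint knob_push below 0.003 m), for 0.2 s.
3. the drum rolls on a sheet under downward force ((contact force between roller and sheet1 above 4 N or contact force between roller and sheet2 above 4 N or contact force between roller and sheet3 above 4 N) and (velocity of joint drum above 0.4 rad/s or velocity of joint drum below -0.4 rad/s)), for 0.2 s.
4. all strips of every sheet are down flush (value of joint each of sheet1_strip1, sheet1_strip2, sheet1_strip3, sheet2_strip1, sheet2_strip2, sheet2_strip3, sheet3_strip1, sheet3_strip2, sheet3_strip3 above 0.003 m), for 0.2 s.
At the end, for the whole second after the job is handed in: every present sheet lies level in a bay (centre within 15 mm, turned less than 0.15 rad) with all three strips pressed at least 3 of 4 mm; knob turned past 1.15 rad and out; roller upright on its rest within 20 mm, all at rest (all of step 2 and all of step 4 and ((horizontal distance between sheet1 and bay1 below 0.015 m and z of sheet1 in the frame of bay1 below 0.005 m and angle between the x axis of sheet1 and the x axis of bay2, either way round below 0.15 rad and angle between sheet1's own z axis and vertical below 0.1 rad) or (horizontal distance between sheet1 and bay2 below 0.015 m and z of sheet1 in the frame of bay2 below 0.005 m and angle between the x axis of sheet1 and the x axis of bay2, either way round below 0.15 rad and angle between sheet1's own z axis and vertical below 0.1 rad) or (horizontal distance between sheet1 and bay3 below 0.015 m and z of sheet1 in the frame of bay3 below 0.005 m and angle between the x axis of sheet1 and the x axis of bay2, either way round below 0.15 rad and angle between sheet1's own z axis and vertical below 0.1 rad)) and ((horizontal distance between sheet2 and bay1 below 0.015 m and z of sheet2 in the frame of bay1 below 0.005 m and angle between the x axis of sheet2 and the x axis of bay2, either way round below 0.15 rad and angle between sheet2's own z axis and vertical below 0.1 rad) or (horizontal distance between sheet2 and bay2 below 0.015 m and z of sheet2 in the frame of bay2 below 0.005 m and angle between the x axis of sheet2 and the x axis of bay2, either way round below 0.15 rad and angle between sheet2's own z axis and vertical below 0.1 rad) or (horizontal distance between sheet2 and bay3 below 0.015 m and z of sheet2 in the frame of bay3 below 0.005 m and angle between the x axis of sheet2 and the x axis of bay2, either way round below 0.15 rad and angle between sheet2's own z axis and vertical below 0.1 rad)) and ((horizontal distance between sheet3 and bay1 below 0.015 m and z of sheet3 in the frame of bay1 below 0.005 m and angle between the x axis of sheet3 and the x axis of bay2, either way round below 0.15 rad and angle between sheet3's own z axis and vertical below 0.1 rad) or (horizontal distance between sheet3 and bay2 below 0.015 m and z of sheet3 in the frame of bay2 below 0.005 m and angle between the x axis of sheet3 and the x axis of bay2, either way round below 0.15 rad and angle between sheet3's own z axis and vertical below 0.1 rad) or (horizontal distance between sheet3 and bay3 below 0.015 m and z of sheet3 in the frame of bay3 below 0.005 m and angle between the x axis of sheet3 and the x axis of bay2, either way round below 0.15 rad and angle between sheet3's own z axis and vertical below 0.1 rad)) and horizontal distance between roller and rest below 0.02 m and z of roller in the frame of rest between 0.004 and 0.014 m and angle between roller's own z axis and vertical below 0.1 rad and linear speed of each of roller, sheet1, sheet2, sheet3 below 0.03 m/s); the robot touches nothing.
It fails at once if the knob's nose is forced against its safety stop (over 60 N, about 2 N m) (contact force between stop_c0 and knob_turn_c2 above 60 N).
It fails at once if the fingers press on a stone strip (over 4 N) (contact force between the fingers and sheet1_strip1_c0 above 4 N or contact force between the fingers and sheet1_strip2_c0 above 4 N or contact force between the fingers and sheet1_strip3_c0 above 4 N or contact force between the fingers and sheet2_strip1_c0 above 4 N or contact force between the fingers and sheet2_strip2_c0 above 4 N or contact force between the fingers and sheet2_strip3_c0 above 4 N or contact force between the fingers and sheet3_strip1_c0 above 4 N or contact force between the fingers and sheet3_strip2_c0 above 4 N or contact force between the fingers and sheet3_strip3_c0 above 4 N).
It fails at once if a strip is pressed down while the bed is not on hold (value of joint knob_turn below 1 rad and value of joint any of sheet1_strip1, sheet1_strip2, sheet1_strip3, sheet2_strip1, sheet2_strip2, sheet2_strip3, sheet3_strip1, sheet3_strip2, sheet3_strip3 above 0.003 m).
It fails at once if the bottle, jar or spatula is displaced by 4 cm or more (distance of any of detergent, jar, trowel from where it was at the start of the episode above 0.04 m).
Of sheet1, sheet2, sheet3 only 2 to 3 are there at a start; the rules pass over those that are not, and their reading is None.
At some moment in a run one of sheet1, sheet2, sheet3 may be knocked a few centimetres aside while the robot is not near it.
It also fails if it takes over 208 s, if anything falls off the work surface, if the arm or the gripper's body presses on something with over 40 N, if the wrist force passes 120 N, or if a joint passes its speed limit or range.

## Working session

There is one attempt and no reset: what is moved stays moved. The work goes in short steps, Python scripts to look and compute and a tool call to move; the robot and the scene stay as the last step left them, time stands still between calls to the robot, and variables do not carry over. Pictures are saved under pics/ and viewed, at most 14 in all, crops included, and the job is handed in when it is done.

Besides the shell and the picture viewer there is one more tool, called after "Call:" as name(argument=value, ...) on one line, values as JSON. apply_moves: Moves the arm, as the interface text tells. Its arguments: {"type":"object","properties":{"moves":{"type":"array","items":{"type":"object","properties":{"tx":{"type":"number"},"ty":{"type":"number"},"tz":{"type":"number"},"ax":{"type":"number"},"ay":{"type":"number"},"az":{"type":"number"}}}},"jaw":{"type":"number"}},"required":["moves"]}

```bash
mkdir -p pics; ls
python3 - <<'E'
from plant import *
import cv2,numpy as np
s=get_state();print(s)
for n in("top","scene"):
    p,d=get_image(n);cv2.imwrite(f"pics/{n}0.png",p[:,:,::-1]);np.save(f"pics/{n}0.npy",d);print(n,calibration(n))
print(calibration("wrist"))
E
```

```text
pics
{'clock': 0.0, 'q': array([-1.34958072e+00,  4.80810368e-01,  1.59685503e+00, -2.86561767e-05,
        1.06506498e+00, -4.65792497e-02]), 'qd': array([-8.66400962e-05,  4.33236363e-04,  1.24519979e-03, -9.50610434e-04,
       -4.50295937e-04, -5.86781622e-04]), 'tau': array([ 6.36712110e-03, -9.50635886e+01, -4.30186987e+01,  5.21679613e-04,
        1.22387669e-02, -3.07638493e-05]), 'tool_pos': array([ 0.17193951, -0.62647403,  0.25569331]), 'ee_rot': array([ 9.91048036e-01,  1.33504556e-01, -6.20918504e-05, -5.65603559e-04]), 'force': array([-0.30208351, -0.70111388,  0.22199273]), 'ft_torque': array([ 0.02345398,  0.04676487, -0.04244433]), 'gripper_force': 0.0, 'grip_width': 1.0010676956495033}
top {'vertical_fov': 50.76962862958182, 'cx': 275.58798633074736, 'cy': 207.590812322417, 'origin': array([0.45785266, 0.01423412, 1.22315633]), 'rotation': array([-0.70225147,  0.71137363, -0.01763438,  0.02189647])}
scene {'vertical_fov': 43.10536087813291, 'cx': 283.2971159671272, 'cy': 216.9035278632561, 'origin': array([1.46171727, 0.00461945, 1.19582895]), 'rotation': array([ 0.66353066,  0.66264244, -0.24717895, -0.24399719])}
{'vertical_fov': 65.70646984690485, 'cx': 280.0448136680404, 'cy': 207.48608638056683, 'tool_from_camera': array([[ 2.16049798e-04, -9.55611893e-01, -2.94628346e-01,
         7.63506444e-02],
       [ 9.99999890e-01,  3.29417886e-04, -3.35154024e-04,
         2.93999972e-04],
       [ 4.17333018e-04, -2.94628241e-01,  9.55611859e-01,
        -1.17472623e-01],
       [ 0.00000000e+00,  0.00000000e+00,  0.00000000e+00,
         1.00000000e+00]])}
```

```bash
cd pics; python3 -c "
import cv2
a=cv2.imread('top0.png');cv2.imwrite('top0b.png',cv2.resize(a,(800,600),interpolation=cv2.INTER_CUBIC))"
```

```text
(no output)
```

View pics/top0b.png

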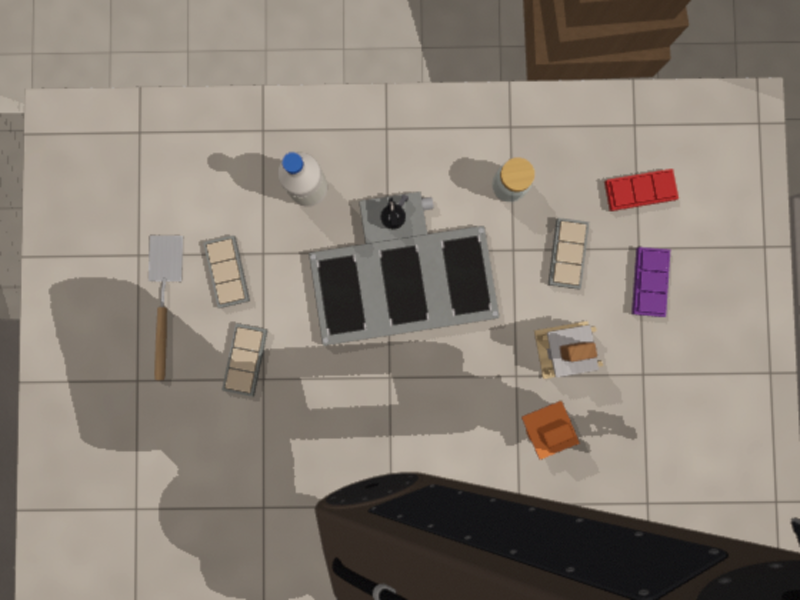

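View pics/scene0.png

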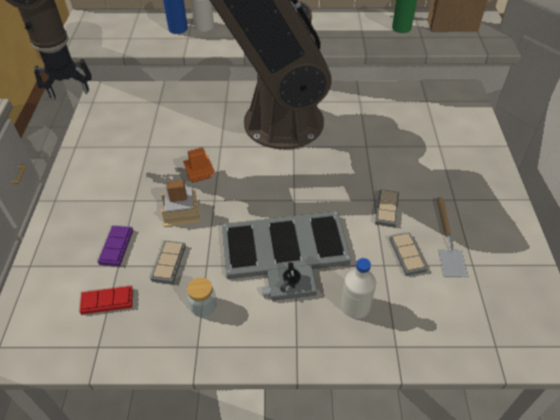

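The top view shows three real sheets at 800x600 pixels (225,271), (245,359) and (569,254). It also shows the bed with bays at (342,295), (404,285) and (467,274), the knob at (393,214), the rest with roller at (570,350), and decoys in red, purple and orange.

```bash
cat > lib.py <<'E'
import numpy as np,cv2,json
from plant import *
from scipy.spatial.transform import Rotation as R
def cloud(n):
    p,d=get_image(n);return p,backproj(n,d)
def backproj(n,d):
    c=calibration(n);f=210/np.tan(np.radians(c['vertical_fov']/2))
    v,u=np.mgrid[:420,:560];P=np.stack([(u-c['cx'])/f*d,(v-c['cy'])/f*d,d],-1)
    return P@R.from_quat(c['rotation']).as_matrix().T+c['origin']
def rect(W,m):
    r=cv2.minAreaRect((W[m][:,:2]*1000).astype(np.float32).reshape(-1,1,2))
    b=cv2.boxPoints(r);e=[b[1]-b[0],b[2]-b[1]];L=[np.hypot(*x) for x in e];l=e[int(np.argmax(L))]
    return np.round(np.array(r[0])/1000,4),np.round(sorted(L),0),round(float(np.degrees(np.arctan2(l[1],l[0]))%180),1)
def near(W,x,y,r,z0,z1):
    return (np.hypot(W[...,0]-x,W[...,1]-y)<r)&(W[...,2]>z0)&(W[...,2]<z1)
def psi_now():
    s=get_state();x=R.from_quat(s['ee_rot']).as_matrix()
    return np.degrees(np.arctan2(x[1,0],x[0,0])),s
def shift(cur,tgt,psi):
    "world xyz shift in tool axes, cm"
    d=np.array(tgt)-cur;c,s=np.cos(np.radians(psi)),np.sin(np.radians(psi))
    return np.round(np.array([d[0]*c+d[1]*s,d[0]*s-d[1]*c,-d[2]])*100,2)
def chain(wps,p=None,psi=None):
    "wps: x,y,z,psi. prints shift per leg and turn az (deg)"
    if p is None: psi,s=psi_now();p=s['tool_pos']
    q=np.array(p)
    for w in wps:
        t=shift(q,w[:3],psi);print(dict(tx=t[0],ty=t[1],tz=t[2],az=round(psi-w[3],1)),'->',np.round(w,4));q=np.array(w[:3]);psi=w[3]
E
cat > a.py <<'E'
from lib import *
W=backproj('top',np.load('pics/top0.npy'));k=.7
def at(u,v):return W[int(v*k),int(u*k)]
for n,u,v in [('A',225,271),('B',245,359),('C',569,254)]:
    x,y,z=at(u,v);m=near(W,x,y,.085,.009,.03);print(n,np.round(at(u,v),3),rect(W,m),m.sum(),np.median(W[m][:,2]))
x,y,z=at(404,285);print(at(404,285));m=near(W,x,y,.24,.017,.032);m&=(W[...,1]-y<.2)&(W[...,1]-y>-.2)
p=cv2.imread('pics/top0.png');dark=(p.max(2)<40)
for u,v in [(342,295),(404,285),(467,274)]:
    x,y,z=at(u,v);mm=near(W,x,y,.085,.015,.035)&dark;print('bay',rect(W,mm),np.median(W[mm][:,2]))
for n,u,v in[('knob',393,214),('jar',517,175),('bottle',292,162),('rest',570,350),('handle',580,352),('orange',550,430)]:print(n,np.round(at(u,v),3))
x,y,z=at(570,350);m=near(W,x,y,.1,.05,.07);print('plate',rect(W,m));m=near(W,x,y,.1,.11,.14);print('handle',rect(W,m),np.median(W[m][:,2]))
m=near(W,x,y,.1,.004,.03);print('base',rect(W,m))
E
python3 a.py
```

```text
A [0.58  0.344 0.022] (array([0.5749, 0.3636]), array([102., 130.], dtype=float32), 12.5) 1029 0.019422403707332947
B [0.411 0.306 0.02 ] (array([0.4083, 0.3021]), array([ 76., 131.], dtype=float32), 169.0) 1049 0.01901414718377681
C [ 0.604 -0.313  0.024] (array([ 0.6058, -0.3151]), array([ 62., 131.], dtype=float32), 171.8) 1035 0.01949572206937278
[0.54791033 0.00335258 0.02732415]
bay (array([0.5306, 0.1214]), array([ 67., 137.], dtype=float32), 8.1) 0.025644199431373416
bay (array([0.5476, 0.0027]), array([ 67., 137.], dtype=float32), 8.2) 0.025811235746490024
bay (array([ 0.5645, -0.116 ]), array([ 67., 137.], dtype=float32), 8.4) 0.02576680198066561
knob [0.676 0.02  0.073]
jar [ 0.74  -0.203  0.091]
bottle [0.742 0.187 0.19 ]
rest [ 0.425 -0.283  0.124]
handle [ 0.42  -0.301  0.123]
orange [ 0.285 -0.247  0.114]
plate (array([ 0.3978, -0.3093]), array([100., 131.], dtype=float32), 9.8)
handle (array([ 0.4204, -0.3037]), array([28., 50.], dtype=float32), 99.1) 0.12354451397429012
base (array([ 0.4252, -0.285 ]), array([191., 193.], dtype=float32), 22.7)
```

```bash
cat > b.py <<'E'
from lib import *
def sheets(W,p,guess):
    out=[]
    for n,x,y in guess:
        m=near(W,x,y,.1,.011,.028).astype(np.uint8)
        m=cv2.morphologyEx(m,cv2.MORPH_OPEN,np.ones((3,3),np.uint8))
        _,l=cv2.connectedComponents(m);d=np.hypot(W[...,0]-x,W[...,1]-y);i=np.argmin(np.where(m>0,d,9));print(n,rect(W,l==l.flat[i]))
if __name__=='__main__':
    W=backproj('top',np.load('pics/top0.npy'));p=cv2.imread('pics/top0.png')
    sheets(W,p,[('A',.578,.344),('B',.411,.304),('C',.606,-.315)])
    for z0,z1 in[(.04,.06),(.058,.07)]:
        m=near(W,.42,-.295,.08,z0,z1).astype(np.uint8);print('rest',z0,rect(W,m>0),m.sum())
    chain([(.606,-.315,.12,171.8-180)])
E
python3 b.py
```

```text
A (array([0.5794, 0.3441]), array([ 60., 130.], dtype=float32), 12.4)
B (array([0.4099, 0.3089]), array([ 61., 129.], dtype=float32), 168.3)
C (array([ 0.6062, -0.3154]), array([ 61., 129.], dtype=float32), 171.3)
rest 0.04 (array([ 0.4214, -0.3052]), array([ 82., 100.], dtype=float32), 99.8) 101
rest 0.058 (array([ 0.4205, -0.305 ]), array([88., 91.], dtype=float32), 95.6) 715
{'tx': np.float64(50.1), 'ty': np.float64(-18.55), 'tz': np.float64(13.58), 'az': np.float64(23.5)} -> [ 0.606 -0.315  0.12  -8.2  ]
```

```bash
cat >> lib.py <<'E'
def plan(wps,step=.2):
    "like chain, from now, splitting legs into calls of at most step m and 40 deg"
    psi,s=psi_now();q=np.array(s['tool_pos']);a=psi;print('now',np.round(q,4),round(psi,2),'F',np.round(s['force'],1),'t',round(s['clock'],1))
    out=[]
    for w in wps:
        t=np.array(w[:3]);n=max(1,int(np.ceil(np.linalg.norm(t-q)/step)),int(np.ceil(abs(w[3]-a)/40)))
        out+=[tuple(q+(t-q)*i/n)+(a+(w[3]-a)*i/n,) for i in range(1,n+1)];q=t;a=w[3]
    chain(out)
E
python3 - <<'E'
from lib import *
plan([(.55,-.33,.2,-8.7),(.6062,-.3154,.1,-8.7),(.6062,-.3154,.026,-8.7)])
E
```

```text
now [ 0.172  -0.6265  0.2558] 15.34 F [-0.3  0.1  0.1] t 0.1
{'tx': np.float64(14.77), 'ty': np.float64(-6.2), 'tz': np.float64(1.86), 'az': np.float64(8.0)} -> [ 0.298  -0.5277  0.2372  7.3287]
{'tx': np.float64(13.76), 'ty': np.float64(-8.2), 'tz': np.float64(1.86), 'az': np.float64(8.0)} -> [ 0.424  -0.4288  0.2186 -0.6856]
{'tx': np.float64(12.48), 'ty': np.float64(-10.03), 'tz': np.float64(1.86), 'az': np.float64(8.0)} -> [ 0.55 -0.33  0.2  -8.7 ]
{'tx': np.float64(5.33), 'ty': np.float64(-2.29), 'tz': np.float64(10.0), 'az': np.float64(0.0)} -> [ 0.6062 -0.3154  0.1    -8.7   ]
{'tx': np.float64(0.0), 'ty': np.float64(-0.0), 'tz': np.float64(7.4), 'az': 0.0} -> [ 0.6062 -0.3154  0.026  -8.7   ]
```

Call:
apply_moves(moves=[{"tx": 3.7,"ty": -1.6,"tz": 0.5,"az": 2},{"tx": 7.4,"ty": -3.1,"tz": 0.9,"az": 4},{"tx": 11.1,"ty": -4.6,"tz": 1.4,"az": 6},{"tx": 14.8,"ty": -6.2,"tz": 1.9,"az": 8}], jaw=8.5)

```text
invalid input
```

Call:
apply_moves(moves=[{"tx": 3.4,"ty": -2.0,"tz": 0.5,"az": 2},{"tx": 6.9,"ty": -4.1,"tz": 0.9,"az": 4},{"tx": 10.3,"ty": -6.2,"tz": 1.4,"az": 6},{"tx": 13.8,"ty": -8.2,"tz": 1.9,"az": 8}])

```text
invalid input
```

Call:
apply_moves(moves=[{"tx": 3.1,"ty": -2.5,"tz": 0.5,"az": 2},{"tx": 6.2,"ty": -5.0,"tz": 0.9,"az": 4},{"tx": 9.4,"ty": -7.5,"tz": 1.4,"az": 6},{"tx": 12.5,"ty": -10.0,"tz": 1.9,"az": 8},{"tx": 12.5,"ty": -10.0,"tz": 1.9,"az": 8}])

```text
invalid input
```

Call:
apply_moves(moves=[{"tx": 2.7,"ty": -1.1,"tz": 4},{"tx": 5.3,"ty": -2.3,"tz": 8},{"tx": 5.3,"ty": -2.3,"tz": 10},{"tx": 5.3,"ty": -2.3,"tz": 10},{"tx": 5.3,"ty": -2.3,"tz": 10}])

```text
invalid input
```

Run:
```python
from lib import *
plan([(.6062,-.3154,.1,-8.7),(.6062,-.3154,.026,-8.7)])
p,d=get_image('wrist');cv2.imwrite('pics/w1.png',p[:,:,::-1])
```

```text
now [ 0.172  -0.6265  0.2558] 15.34 F [-0.3  0.1  0.1] t 0.1
{'tx': np.float64(16.7), 'ty': np.float64(-6.17), 'tz': np.float64(5.19), 'az': np.float64(8.0)} -> [ 0.3167 -0.5228  0.2038  7.3287]
{'tx': np.float64(15.68), 'ty': np.float64(-8.44), 'tz': np.float64(5.19), 'az': np.float64(8.0)} -> [ 0.4615 -0.4191  0.1519 -0.6856]
{'tx': np.float64(14.35), 'ty': np.float64(-10.54), 'tz': np.float64(5.19), 'az': np.float64(8.0)} -> [ 0.6062 -0.3154  0.1    -8.7   ]
{'tx': np.float64(-0.0), 'ty': np.float64(0.0), 'tz': np.float64(7.4), 'az': np.float64(0.0)} -> [ 0.6062 -0.3154  0.026  -8.7   ]
```

View pics/w1.png

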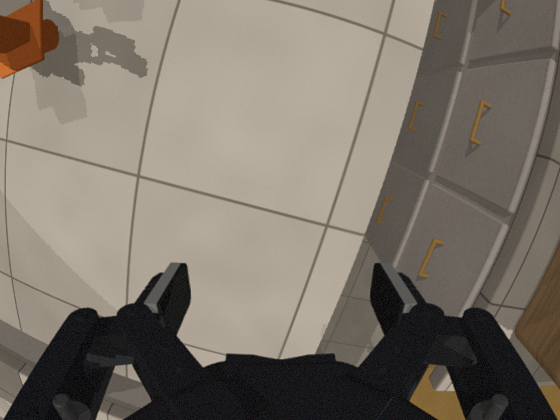

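The picture shows only bare worktop because the arm has not moved; the move call was refused. I'll try again with every field given.

Call:
apply_moves(moves=[{"tx": 3.7,"ty": -1.6,"tz": 0.5,"ax": 0,"ay": 0,"az": 2},{"tx": 7.4,"ty": -3.1,"tz": 0.9,"ax": 0,"ay": 0,"az": 4},{"tx": 11.1,"ty": -4.6,"tz": 1.4,"ax": 0,"ay": 0,"az": 6},{"tx": 14.8,"ty": -6.2,"tz": 1.9,"ax": 0,"ay": 0,"az": 8}])

```text
clock: 0.55
tool_pos: [0.2993, -0.5268, 0.237]
ee_rot: [0.998, 0.063, -0.0, -0.0]
force: [0.8, -0.6, 0.5]
grip_width: 0.999
gripper_force: 0.0
```

Call:
apply_moves(moves=[{"tx": 3.4,"ty": -2.0,"tz": 0.5,"ax": 0,"ay": 0,"az": 2},{"tx": 6.9,"ty": -4.1,"tz": 0.9,"ax": 0,"ay": 0,"az": 4},{"tx": 10.3,"ty": -6.2,"tz": 1.4,"ax": 0,"ay": 0,"az": 6},{"tx": 13.8,"ty": -8.2,"tz": 1.9,"ax": 0,"ay": 0,"az": 8}])

```text
clock: 0.95
tool_pos: [0.4257, -0.4276, 0.218]
ee_rot: [1.0, -0.006, -0.0, -0.0]
force: [-0.1, -0.1, 0.7]
grip_width: 1.003
gripper_force: 0.0
```

Call:
apply_moves(moves=[{"tx": 3.1,"ty": -2.5,"tz": 0.5,"ax": 0,"ay": 0,"az": 2},{"tx": 6.2,"ty": -5.0,"tz": 0.9,"ax": 0,"ay": 0,"az": 4},{"tx": 9.4,"ty": -7.5,"tz": 1.4,"ax": 0,"ay": 0,"az": 6},{"tx": 12.5,"ty": -10.0,"tz": 1.9,"ax": 0,"ay": 0,"az": 8}])

```text
clock: 1.35
tool_pos: [0.552, -0.3291, 0.199]
ee_rot: [0.997, -0.076, -0.0, -0.0]
force: [0.6, -0.2, -0.6]
grip_width: 1.003
gripper_force: 0.0
```

Call:
apply_moves(moves=[{"tx": 2.7,"ty": -1.1,"tz": 4,"ax": 0,"ay": 0,"az": 0},{"tx": 5.3,"ty": -2.3,"tz": 8,"ax": 0,"ay": 0,"az": 0},{"tx": 5.3,"ty": -2.3,"tz": 10,"ax": 0,"ay": 0,"az": 0},{"tx": 5.3,"ty": -2.3,"tz": 10,"ax": 0,"ay": 0,"az": 0}])

```text
clock: 1.75
tool_pos: [0.6053, -0.3139, 0.0956]
ee_rot: [0.997, -0.075, -0.003, -0.001]
force: [-0.0, 0.7, 0.6]
grip_width: 1.0
gripper_force: 0.0
```

Run:
```python
from lib import *
plan([(.6062,-.3154,.1,-8.7),(.6062,-.3154,.026,-8.7)])
p,d=get_image('wrist');cv2.imwrite('pics/w2.png',p[:,:,::-1])
```

```text
now [ 0.6053 -0.3139  0.0956] -8.59 F [-0.   0.7  0.6] t 1.8
{'tx': np.float64(0.11), 'ty': np.float64(0.14), 'tz': np.float64(-0.44), 'az': np.float64(0.1)} -> [ 0.6062 -0.3154  0.1    -8.7   ]
{'tx': np.float64(0.0), 'ty': np.float64(-0.0), 'tz': np.float64(7.4), 'az': np.float64(0.0)} -> [ 0.6062 -0.3154  0.026  -8.7   ]
```

View pics/w2.png

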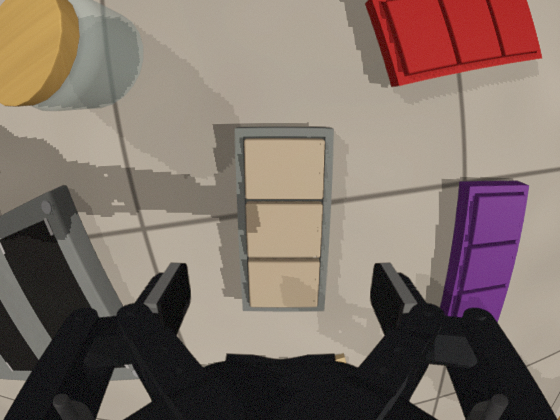

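The tray sits centred between the fingers: edges at columns 238 to 330, fingers symmetric about 280. Next I descend, close and lift.

Call:
apply_moves(moves=[{"tx": 0.1,"ty": 0.1,"tz": 2.5,"ax": 0,"ay": 0,"az": 0},{"tx": 0.1,"ty": 0.1,"tz": 4.5,"ax": 0,"ay": 0,"az": 0},{"tx": 0.1,"ty": 0.1,"tz": 5.8,"ax": 0,"ay": 0,"az": 0},{"tx": 0.1,"ty": 0.1,"tz": 6.4,"ax": 0,"ay": 0,"az": 0},{"tx": 0.1,"ty": 0.1,"tz": 6.7,"ax": 0,"ay": 0,"az": 0}])

```text
clock: 2.3
tool_pos: [0.6077, -0.3171, 0.0329]
ee_rot: [0.997, -0.076, 0.0, 0.0]
force: [-0.6, 0.3, 0.5]
grip_width: 1.001
gripper_force: 0.0
```

Call:
apply_moves(moves=[{"tx": 0,"ty": 0,"tz": 0,"ax": 0,"ay": 0,"az": 0},{"tx": 0,"ty": 0,"tz": 0,"ax": 0,"ay": 0,"az": 0}])

```text
clock: 2.5
tool_pos: [0.608, -0.317, 0.0332]
ee_rot: [0.997, -0.076, 0.0, 0.0]
force: [-0.4, -0.3, 0.5]
grip_width: 1.004
gripper_force: 0.0
```

Call:
apply_moves(moves=[{"tx": -0.1,"ty": -0.1,"tz": 0.4,"ax": 0,"ay": 0,"az": 0},{"tx": -0.2,"ty": -0.1,"tz": 0.7,"ax": 0,"ay": 0,"az": 0},{"tx": -0.2,"ty": -0.1,"tz": 0.7,"ax": 0,"ay": 0,"az": 0}])

```text
clock: 2.8
tool_pos: [0.6053, -0.3151, 0.0249]
ee_rot: [0.997, -0.075, -0.0, -0.0]
force: [0.9, 0.2, 0.3]
grip_width: 1.0
gripper_force: 0.0
```

Call:
apply_moves(moves=[{"tx": 0,"ty": 0,"tz": 0,"ax": 0,"ay": 0,"az": 0},{"tx": 0,"ty": 0,"tz": 0,"ax": 0,"ay": 0,"az": 0},{"tx": 0,"ty": 0,"tz": 0,"ax": 0,"ay": 0,"az": 0},{"tx": 0,"ty": 0,"tz": 0,"ax": 0,"ay": 0,"az": 0},{"tx": 0,"ty": 0,"tz": 0,"ax": 0,"ay": 0,"az": 0}], jaw=5.0)

```text
clock: 3.3
tool_pos: [0.6058, -0.3155, 0.0258]
ee_rot: [0.997, -0.075, 0.0, 0.0]
force: [-0.9, 1.4, 6.4]
grip_width: 0.68
gripper_force: 65.0
```

Call:
apply_moves(moves=[{"tx": 0,"ty": 0,"tz": 0,"ax": 0,"ay": 0,"az": 0},{"tx": 0,"ty": 0,"tz": 0,"ax": 0,"ay": 0,"az": 0},{"tx": 0,"ty": 0,"tz": 0,"ax": 0,"ay": 0,"az": 0}])

```text
clock: 3.6
tool_pos: [0.6059, -0.3155, 0.0258]
ee_rot: [0.997, -0.075, 0.0, 0.0]
force: [-1.8, 1.9, 5.9]
grip_width: 0.683
gripper_force: 65.0
```

Run:
```python
from lib import *
plan([(.6062,-.3154,.11,-8.7),(.5645,-.116,.11,8.2),(.5645,-.116,.053,8.2),(.5645,-.116,.12,8.2)])
```

```text
now [ 0.6059 -0.3155  0.0258] -8.66 F [-1.8  1.9  5.9] t 3.6
{'tx': np.float64(0.03), 'ty': np.float64(-0.01), 'tz': np.float64(-8.42), 'az': np.float64(0.0)} -> [ 0.6062 -0.3154  0.11   -8.7   ]
{'tx': np.float64(-3.57), 'ty': np.float64(-9.54), 'tz': np.float64(-0.0), 'az': np.float64(-8.4)} -> [ 0.5854 -0.2157  0.11   -0.25  ]
{'tx': np.float64(-2.13), 'ty': np.float64(-9.96), 'tz': np.float64(-0.0), 'az': -8.4} -> [ 0.5645 -0.116   0.11    8.2   ]
{'tx': np.float64(-0.0), 'ty': np.float64(0.0), 'tz': np.float64(5.7), 'az': 0.0} -> [ 0.5645 -0.116   0.053   8.2   ]
{'tx': np.float64(0.0), 'ty': np.float64(0.0), 'tz': np.float64(-6.7), 'az': 0.0} -> [ 0.5645 -0.116   0.12    8.2   ]
```

Call:
apply_moves(moves=[{"tx": 0,"ty": 0,"tz": -1,"ax": 0,"ay": 0,"az": 0},{"tx": 0,"ty": 0,"tz": -3,"ax": 0,"ay": 0,"az": 0},{"tx": 0,"ty": 0,"tz": -6,"ax": 0,"ay": 0,"az": 0},{"tx": 0,"ty": 0,"tz": -8,"ax": 0,"ay": 0,"az": 0},{"tx": 0,"ty": 0,"tz": -8.4,"ax": 0,"ay": 0,"az": 0}])

```text
clock: 4.1
tool_pos: [0.607, -0.3162, 0.1123]
ee_rot: [0.997, -0.075, 0.002, 0.001]
force: [1.0, 0.4, -4.0]
grip_width: 0.682
gripper_force: 65.8
```

Call:
apply_moves(moves=[{"tx": -0.5,"ty": -1.3,"tz": 0,"ax": 0,"ay": 0,"az": -1},{"tx": -1.3,"ty": -3.5,"tz": 0,"ax": 0,"ay": 0,"az": -3},{"tx": -2.1,"ty": -5.6,"tz": 0,"ax": 0,"ay": 0,"az": -5},{"tx": -2.9,"ty": -7.7,"tz": 0,"ax": 0,"ay": 0,"az": -7},{"tx": -3.6,"ty": -9.5,"tz": 0,"ax": 0,"ay": 0,"az": -8.4}])

```text
clock: 4.6
tool_pos: [0.583, -0.214, 0.108]
ee_rot: [1.0, -0.001, -0.001, -0.001]
force: [0.3, -0.7, -3.1]
grip_width: 0.682
gripper_force: 65.7
```

Call:
apply_moves(moves=[{"tx": -0.5,"ty": -2.5,"tz": 0,"ax": 0,"ay": 0,"az": -2},{"tx": -1.1,"ty": -5,"tz": 0,"ax": 0,"ay": 0,"az": -4},{"tx": -1.6,"ty": -7.5,"tz": 0,"ax": 0,"ay": 0,"az": -6},{"tx": -2,"ty": -9.4,"tz": 0,"ax": 0,"ay": 0,"az": -8},{"tx": -2.1,"ty": -10,"tz": 0,"ax": 0,"ay": 0,"az": -8.4}])

```text
clock: 5.1
tool_pos: [0.5628, -0.1138, 0.1088]
ee_rot: [0.997, 0.073, -0.001, -0.0]
force: [-0.8, 0.4, -3.3]
grip_width: 0.68
gripper_force: 65.7
```

Call:
apply_moves(moves=[{"tx": 0,"ty": 0,"tz": 0,"ax": 0,"ay": 0,"az": 0},{"tx": 0,"ty": 0,"tz": 1.5,"ax": 0,"ay": 0,"az": 0},{"tx": 0,"ty": 0,"tz": 3,"ax": 0,"ay": 0,"az": 0},{"tx": 0,"ty": 0,"tz": 4,"ax": 0,"ay": 0,"az": 0},{"tx": 0,"ty": 0,"tz": 4.6,"ax": 0,"ay": 0,"az": 0}])

```text
clock: 5.6
tool_pos: [0.5637, -0.1166, 0.0624]
ee_rot: [0.998, 0.071, -0.0, -0.0]
force: [0.1, 0.3, -3.2]
grip_width: 0.681
gripper_force: 65.7
```

Run:
```python
from lib import *
get_image('top')
plan([(.5645,-.116,.0515,8.2)])
print(get_state()['grip_width'])
```

```text
now [ 0.5635 -0.1164  0.0619] 8.1 F [-1.   0.7 -4.8] t 5.7
{'tx': np.float64(0.11), 'ty': np.float64(-0.02), 'tz': np.float64(1.04), 'az': np.float64(-0.1)} -> [ 0.5645 -0.116   0.0515  8.2   ]
0.6798900731502252
```

Call:
apply_moves(moves=[{"tx": 0.1,"ty": 0,"tz": 0.5,"ax": 0,"ay": 0,"az": 0},{"tx": 0.1,"ty": 0,"tz": 0.9,"ax": 0,"ay": 0,"az": 0},{"tx": 0.1,"ty": 0,"tz": 1.1,"ax": 0,"ay": 0,"az": 0},{"tx": 0.1,"ty": 0,"tz": 1.1,"ax": 0,"ay": 0,"az": 0}])

```text
clock: 6.05
tool_pos: [0.5648, -0.1158, 0.0522]
ee_rot: [0.997, 0.071, -0.0, -0.0]
force: [-1.4, 0.6, -3.0]
grip_width: 0.682
gripper_force: 65.8
```

Call:
apply_moves(moves=[{"tx": 0,"ty": 0,"tz": 0,"ax": 0,"ay": 0,"az": 0},{"tx": 0,"ty": 0,"tz": 0,"ax": 0,"ay": 0,"az": 0},{"tx": 0,"ty": 0,"tz": 0,"ax": 0,"ay": 0,"az": 0},{"tx": 0,"ty": 0,"tz": 0,"ax": 0,"ay": 0,"az": 0}], jaw=8.5)

```text
clock: 6.45
tool_pos: [0.565, -0.1159, 0.0525]
ee_rot: [0.997, 0.071, 0.0, 0.0]
force: [-0.2, 0.1, 0.3]
grip_width: 0.995
gripper_force: 0.0
```

Call:
apply_moves(moves=[{"tx": 0,"ty": 0,"tz": -1,"ax": 0,"ay": 0,"az": 0},{"tx": 0,"ty": 0,"tz": -4,"ax": 0,"ay": 0,"az": 0},{"tx": 0,"ty": 0,"tz": -7,"ax": 0,"ay": 0,"az": 0},{"tx": 0,"ty": 0,"tz": -9,"ax": 0,"ay": 0,"az": 0},{"tx": 0,"ty": 0,"tz": -9,"ax": 0,"ay": 0,"az": 0}])

```text
clock: 6.95
tool_pos: [0.5665, -0.1163, 0.1458]
ee_rot: [0.997, 0.071, 0.002, 0.001]
force: [0.1, -0.6, 0.1]
grip_width: 0.997
gripper_force: 0.0
```

Run:
```python
from lib import *
plan([(.4099,.3089,.13,-11.7),(.4099,.3089,.0265,-11.7)])
```

```text
now [ 0.5665 -0.1163  0.1458] 8.15 F [ 0.1 -0.6  0.1] t 7.0
{'tx': np.float64(-3.16), 'ty': np.float64(-14.77), 'tz': np.float64(0.53), 'az': np.float64(6.6)} -> [0.5143 0.0255 0.1405 1.5307]
{'tx': np.float64(-4.84), 'ty': np.float64(-14.31), 'tz': np.float64(0.53), 'az': np.float64(6.6)} -> [ 0.4621  0.1672  0.1353 -5.0846]
{'tx': np.float64(-6.46), 'ty': np.float64(-13.65), 'tz': np.float64(0.53), 'az': np.float64(6.6)} -> [  0.4099   0.3089   0.13   -11.7   ]
{'tx': np.float64(-0.0), 'ty': np.float64(-0.0), 'tz': np.float64(10.35), 'az': np.float64(0.0)} -> [  0.4099   0.3089   0.0265 -11.7   ]
```

Call:
apply_moves(moves=[{"tx": -0.8,"ty": -3.8,"tz": 0.1,"ax": 0,"ay": 0,"az": 1.6},{"tx": -1.6,"ty": -7.5,"tz": 0.3,"ax": 0,"ay": 0,"az": 3.3},{"tx": -2.4,"ty": -11.2,"tz": 0.4,"ax": 0,"ay": 0,"az": 5},{"tx": -3.1,"ty": -14.8,"tz": 0.5,"ax": 0,"ay": 0,"az": 6.6}])

```text
clock: 7.35
tool_pos: [0.5121, 0.0274, 0.1372]
ee_rot: [1.0, 0.013, -0.0, -0.0]
force: [0.3, 0.1, 1.0]
grip_width: 0.998
gripper_force: 0.0
```

Call:
apply_moves(moves=[{"tx": -1.2,"ty": -3.6,"tz": 0.1,"ax": 0,"ay": 0,"az": 1.6},{"tx": -2.4,"ty": -7.2,"tz": 0.3,"ax": 0,"ay": 0,"az": 3.3},{"tx": -3.6,"ty": -10.8,"tz": 0.4,"ax": 0,"ay": 0,"az": 5},{"tx": -4.8,"ty": -14.3,"tz": 0.5,"ax": 0,"ay": 0,"az": 6.6}])

```text
clock: 7.75
tool_pos: [0.4604, 0.1692, 0.1322]
ee_rot: [0.999, -0.045, -0.0, 0.0]
force: [0.5, 0.4, -0.1]
grip_width: 0.993
gripper_force: 0.0
```

Call:
apply_moves(moves=[{"tx": -1.6,"ty": -3.5,"tz": 0.5,"ax": 0,"ay": 0,"az": 1.6},{"tx": -3.2,"ty": -6.9,"tz": 1,"ax": 0,"ay": 0,"az": 3.3},{"tx": -4.8,"ty": -10.4,"tz": 1.5,"ax": 0,"ay": 0,"az": 5},{"tx": -6.4,"ty": -13.6,"tz": 2,"ax": 0,"ay": 0,"az": 6.6},{"tx": -6.4,"ty": -13.6,"tz": 2,"ax": 0,"ay": 0,"az": 6.6}])

```text
clock: 8.25
tool_pos: [0.408, 0.312, 0.1117]
ee_rot: [0.995, -0.1, -0.0, -0.0]
force: [0.9, -0.3, -0.4]
grip_width: 0.993
gripper_force: 0.0
```

Run:
```python
from lib import *
p,d=get_image('wrist');cv2.imwrite('pics/w3.png',p[:,:,::-1])
p,W=cloud('top');get_image('top')
plan([(.4099,.3089,.0265,-11.7)])
from b import sheets
sheets(W,p,[('A',.578,.344),('B',.411,.304)])
m=near(W,.5645,-.116,.09,.034,.05);print('C',rect(W,m))
```

```text
now [0.4094 0.3088 0.1122] -11.6 F [ 1.   0.2 -0.3] t 8.4
{'tx': np.float64(0.05), 'ty': np.float64(-0.02), 'tz': np.float64(8.57), 'az': np.float64(0.1)} -> [  0.4099   0.3089   0.0265 -11.7   ]
A (array([0.5796, 0.3443]), array([ 62., 130.], dtype=float32), 12.6)
B (array([0.4362, 0.3106]), array([43., 61.], dtype=float32), 78.7)
C (array([ 0.5647, -0.1158]), array([ 61., 130.], dtype=float32), 8.1)
```

View pics/w3.png

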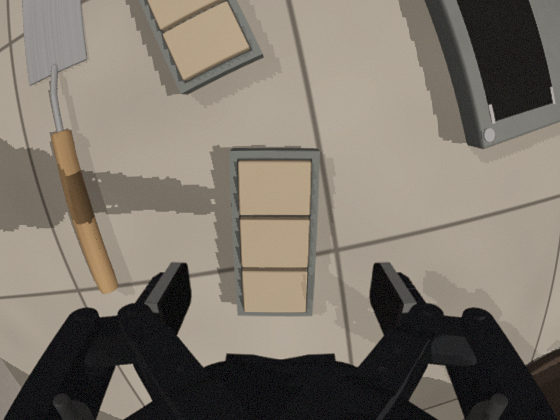

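```bash
cat >> lib.py <<'E'
def wpix(px,z):
    "fisheye wrist pixels -> world on plane z"
    c=calibration('wrist');f=210/np.tan(np.radians(c['vertical_fov']/2));s=get_state();Q=R.from_quat(s['ee_rot']).as_matrix();T=c['tool_from_camera'];o=[]
    for u,v in px:
        a=np.array([u-c['cx'],v-c['cy']]);r=np.hypot(*a);t=r/f
        w=Q@(T[:3,:3]@np.append(a/r*np.sin(t),np.cos(t)));p=s['tool_pos']+Q@T[:3,3];o.append(p+w*(z-p[2])/w[2])
    return np.array(o)
E
python3 - <<'E'
from lib import *
P=wpix([(232,149),(320,149),(312,316),(238,315)],.016);print(np.round(P,4),P.mean(0));m=(P[0]+P[1]-P[2]-P[3]);print(np.degrees(np.arctan2(m[1],m[0])))
P=P.mean(0)
plan([(P[0],P[1],.0265,-11.7)])
E
```

```text
[[0.4658 0.3301 0.016 ]
 [0.454  0.273  0.016 ]
 [0.3251 0.3002 0.016 ]
 [0.3378 0.3583 0.016 ]] [0.39569887 0.31538978 0.016     ]
-12.174341446339305
now [0.4094 0.3088 0.1122] -11.6 F [ 1.   0.2 -0.3] t 8.4
{'tx': np.float64(-1.47), 'ty': np.float64(-0.37), 'tz': np.float64(8.57), 'az': np.float64(0.1)} -> [  0.3957   0.3154   0.0265 -11.7   ]
```

The sheet's corners in the wrist view, (232,149), (320,149), (312,316) and (238,315), put it about 15 mm from its first position, so it was probably knocked. I'm correcting for that.

Call:
apply_moves(moves=[{"tx": -0.8,"ty": -0.2,"tz": 1.5,"ax": 0,"ay": 0,"az": 0},{"tx": -1.5,"ty": -0.4,"tz": 4,"ax": 0,"ay": 0,"az": 0},{"tx": -1.5,"ty": -0.4,"tz": 6.5,"ax": 0,"ay": 0,"az": 0},{"tx": -1.5,"ty": -0.4,"tz": 8,"ax": 0,"ay": 0,"az": 0.2},{"tx": -1.5,"ty": -0.4,"tz": 8.5,"ax": 0,"ay": 0,"az": 0.2}])

```text
clock: 8.9
tool_pos: [0.3955, 0.3145, 0.0261]
ee_rot: [0.995, -0.104, -0.001, 0.001]
force: [0.2, 0.2, -0.3]
grip_width: 0.997
gripper_force: 0.0
```

Call:
apply_moves(moves=[{"tx": 0,"ty": 0,"tz": 0,"ax": 0,"ay": 0,"az": 0},{"tx": 0,"ty": 0,"tz": 0,"ax": 0,"ay": 0,"az": 0},{"tx": 0,"ty": 0,"tz": 0,"ax": 0,"ay": 0,"az": 0},{"tx": 0,"ty": 0,"tz": 0,"ax": 0,"ay": 0,"az": 0},{"tx": 0,"ty": 0,"tz": 0,"ax": 0,"ay": 0,"az": 0}], jaw=5.0)

```text
clock: 9.4
tool_pos: [0.3965, 0.316, 0.0285]
ee_rot: [0.995, -0.103, 0.001, -0.001]
force: [1.7, -4.2, 8.9]
grip_width: 0.683
gripper_force: 64.2
```

Call:
apply_moves(moves=[{"tx": 0,"ty": 0,"tz": -1,"ax": 0,"ay": 0,"az": 0},{"tx": 0,"ty": 0,"tz": -3,"ax": 0,"ay": 0,"az": 0},{"tx": 0,"ty": 0,"tz": -6,"ax": 0,"ay": 0,"az": 0},{"tx": 0,"ty": 0,"tz": -8,"ax": 0,"ay": 0,"az": 0},{"tx": 0,"ty": 0,"tz": -8.4,"ax": 0,"ay": 0,"az": 0}])

```text
clock: 9.9
tool_pos: [0.3967, 0.3167, 0.1141]
ee_rot: [0.995, -0.103, 0.002, -0.001]
force: [0.7, 0.8, -3.8]
grip_width: 0.676
gripper_force: 66.4
```

Run:
```python
from lib import *
p,d=get_image('wrist');cv2.imwrite('pics/w4.png',p[:,:,::-1]);p,W=cloud('top')
from b import sheets
plan([(.5476,.0027,.11,8.2)])
for z in (.09,.1):
    m=near(W,.395,.316,.11,z,z+.01);print(z,m.sum(),rect(W,m) if m.sum() else 0)
```

```text
now [0.3961 0.3162 0.1122] -11.86 F [ 0.5 -0.1 -4.4] t 10.0
{'tx': np.float64(10.63), 'ty': np.float64(13.78), 'tz': np.float64(0.11), 'az': np.float64(-10.0)} -> [ 0.4718  0.1595  0.1111 -1.828 ]
{'tx': np.float64(8.07), 'ty': np.float64(15.43), 'tz': np.float64(0.11), 'az': np.float64(-10.0)} -> [5.476e-01 2.700e-03 1.100e-01 8.200e+00]
0.09 127 (array([0.3937, 0.3122]), array([ 64., 134.], dtype=float32), 174.4)
0.1 474 (array([0.3943, 0.3084]), array([ 61., 135.], dtype=float32), 177.9)
```

View pics/w4.png

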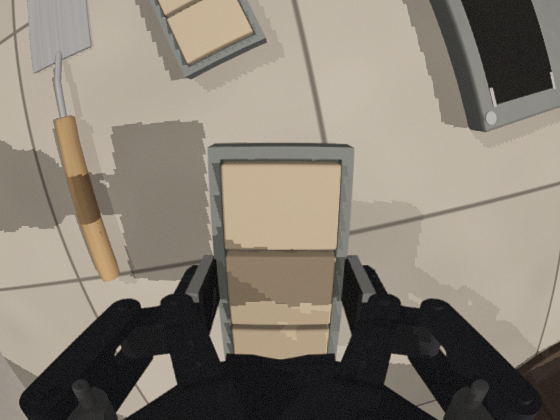

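Sheet B is held between the pads with its far edge at row 147. I'll compute how far off-centre the hold is.

Run:
```python
from lib import *
s=get_state();P=wpix([(209,147),(353,147)],.0997);print(P);Q=R.from_quat(s['ee_rot']).as_matrix();print((P-s['tool_pos'])@Q)
```

```text
[[0.462736   0.33206454 0.0997    ]
 [0.45075094 0.27474875 0.0997    ]]
[[ 0.06194559 -0.02919925  0.01263817]
 [ 0.06199188  0.02935612  0.01255365]]
```

Call:
apply_moves(moves=[{"tx": 1.5,"ty": 2,"tz": 0,"ax": 0,"ay": 0,"az": -1},{"tx": 3.7,"ty": 4.8,"tz": 0,"ax": 0,"ay": 0,"az": -3},{"tx": 6,"ty": 7.8,"tz": 0,"ax": 0,"ay": 0,"az": -5.5},{"tx": 8.3,"ty": 10.8,"tz": 0,"ax": 0,"ay": 0,"az": -8},{"tx": 10.6,"ty": 13.8,"tz": 0,"ax": 0,"ay": 0,"az": -10}])

```text
clock: 10.5
tool_pos: [0.4708, 0.1576, 0.1102]
ee_rot: [1.0, -0.015, -0.001, 0.0]
force: [0.4, 0.2, -4.2]
grip_width: 0.679
gripper_force: 66.4
```

Call:
apply_moves(moves=[{"tx": 1.9,"ty": 3.6,"tz": 0,"ax": 0,"ay": 0,"az": -2.5},{"tx": 3.8,"ty": 7.2,"tz": 0,"ax": 0,"ay": 0,"az": -5},{"tx": 5.7,"ty": 10.8,"tz": 0,"ax": 0,"ay": 0,"az": -7.5},{"tx": 7.5,"ty": 14,"tz": 0,"ax": 0,"ay": 0,"az": -9.5},{"tx": 8.2,"ty": 15.4,"tz": 0,"ax": 0,"ay": 0,"az": -10}])

```text
clock: 11.0
tool_pos: [0.549, -0.0002, 0.1101]
ee_rot: [0.997, 0.071, -0.0, 0.0]
force: [-0.8, 0.3, -3.7]
grip_width: 0.677
gripper_force: 66.4
```

Call:
apply_moves(moves=[{"tx": 0,"ty": 0,"tz": 0,"ax": 0,"ay": 0,"az": 0},{"tx": 0,"ty": 0,"tz": 1.5,"ax": 0,"ay": 0,"az": 0},{"tx": 0,"ty": 0,"tz": 3,"ax": 0,"ay": 0,"az": 0},{"tx": 0,"ty": 0,"tz": 4,"ax": 0,"ay": 0,"az": 0},{"tx": 0,"ty": 0,"tz": 4.5,"ax": 0,"ay": 0,"az": 0}])

```text
clock: 11.5
tool_pos: [0.5469, 0.0032, 0.0649]
ee_rot: [0.997, 0.071, -0.001, -0.0]
force: [-0.6, 0.1, -3.9]
grip_width: 0.681
gripper_force: 66.4
```

Run:
```python
from lib import *
get_image('top')
plan([(.5496,.003,.054,8.2),(.5496,.003,.144,8.2),(.5796,.3443,.115,12.5),(.5796,.3443,.027,12.5)])
```

```text
now [0.547  0.0031 0.0647] 8.17 F [-1.4  0.2 -4.1] t 11.6
{'tx': np.float64(0.25), 'ty': np.float64(0.05), 'tz': np.float64(1.07), 'az': np.float64(-0.0)} -> [5.496e-01 3.000e-03 5.400e-02 8.200e+00]
{'tx': np.float64(0.0), 'ty': np.float64(0.0), 'tz': np.float64(-9.0), 'az': np.float64(0.0)} -> [5.496e-01 3.000e-03 1.440e-01 8.200e+00]
{'tx': np.float64(3.92), 'ty': np.float64(-16.68), 'tz': np.float64(1.45), 'az': -2.2} -> [ 0.5646  0.1736  0.1295 10.35  ]
{'tx': np.float64(4.54), 'ty': np.float64(-16.52), 'tz': np.float64(1.45), 'az': -2.2} -> [ 0.5796  0.3443  0.115  12.5   ]
{'tx': np.float64(0.0), 'ty': np.float64(0.0), 'tz': np.float64(8.8), 'az': 0.0} -> [ 0.5796  0.3443  0.027  12.5   ]
```

Call:
apply_moves(moves=[{"tx": 0.2,"ty": 0,"tz": 0.5,"ax": 0,"ay": 0,"az": 0},{"tx": 0.3,"ty": 0,"tz": 0.9,"ax": 0,"ay": 0,"az": 0},{"tx": 0.3,"ty": 0,"tz": 1.1,"ax": 0,"ay": 0,"az": 0},{"tx": 0.3,"ty": 0,"tz": 1.1,"ax": 0,"ay": 0,"az": 0}])

```text
clock: 11.95
tool_pos: [0.5511, 0.003, 0.0552]
ee_rot: [0.997, 0.071, -0.0, -0.0]
force: [0.6, 0.8, -3.1]
grip_width: 0.676
gripper_force: 66.4
```

Call:
apply_moves(moves=[{"tx": 0,"ty": 0,"tz": 0,"ax": 0,"ay": 0,"az": 0},{"tx": 0,"ty": 0,"tz": 0,"ax": 0,"ay": 0,"az": 0},{"tx": 0,"ty": 0,"tz": 0,"ax": 0,"ay": 0,"az": 0},{"tx": 0,"ty": 0,"tz": 0,"ax": 0,"ay": 0,"az": 0}], jaw=8.5)

```text
clock: 12.35
tool_pos: [0.5512, 0.003, 0.0555]
ee_rot: [0.997, 0.071, 0.0, 0.0]
force: [0.1, -0.5, -0.2]
grip_width: 0.997
gripper_force: 0.0
```

Call:
apply_moves(moves=[{"tx": 0,"ty": 0,"tz": -1,"ax": 0,"ay": 0,"az": 0},{"tx": 0,"ty": 0,"tz": -4,"ax": 0,"ay": 0,"az": 0},{"tx": 0,"ty": 0,"tz": -7,"ax": 0,"ay": 0,"az": 0},{"tx": 0,"ty": 0,"tz": -9,"ax": 0,"ay": 0,"az": 0},{"tx": 0,"ty": 0,"tz": -9,"ax": 0,"ay": 0,"az": 0}])

```text
clock: 12.85
tool_pos: [0.5527, 0.0029, 0.1487]
ee_rot: [0.997, 0.071, 0.002, 0.0]
force: [-0.4, -0.1, -0.3]
grip_width: 0.995
gripper_force: 0.0
```

Call:
apply_moves(moves=[{"tx": 1,"ty": -4.2,"tz": 0.3,"ax": 0,"ay": 0,"az": -0.5},{"tx": 2,"ty": -8.4,"tz": 0.7,"ax": 0,"ay": 0,"az": -1.1},{"tx": 3,"ty": -12.6,"tz": 1,"ax": 0,"ay": 0,"az": -1.6},{"tx": 3.9,"ty": -16.7,"tz": 1.4,"ax": 0,"ay": 0,"az": -2.2}])

```text
clock: 13.25
tool_pos: [0.5659, 0.1754, 0.1312]
ee_rot: [0.996, 0.09, -0.0, -0.0]
force: [0.3, -0.9, 0.9]
grip_width: 0.993
gripper_force: 0.0
```

Call:
apply_moves(moves=[{"tx": 1.2,"ty": -4.2,"tz": 0.3,"ax": 0,"ay": 0,"az": -0.5},{"tx": 2.3,"ty": -8.3,"tz": 0.7,"ax": 0,"ay": 0,"az": -1.1},{"tx": 3.4,"ty": -12.4,"tz": 1,"ax": 0,"ay": 0,"az": -1.6},{"tx": 4.5,"ty": -16.5,"tz": 1.5,"ax": 0,"ay": 0,"az": -2.2},{"tx": 4.5,"ty": -16.5,"tz": 1.5,"ax": 0,"ay": 0,"az": -2.2}])

```text
clock: 13.75
tool_pos: [0.5803, 0.349, 0.1155]
ee_rot: [0.994, 0.111, 0.0, -0.001]
force: [0.2, 0.1, -0.4]
grip_width: 0.991
gripper_force: 0.0
```

Run:
```python
from lib import *
p,d=get_image('wrist');cv2.imwrite('pics/w5.png',p[:,:,::-1]);p,W=cloud('top')
from b import sheets
plan([(.5796,.3443,.027,12.5)])
sheets(W,p,[('A',.578,.344)])
for c in[(.5645,-.116),(.5476,.0027)]:
    m=near(W,*c,.085,.034,.05)&(abs(W[...,1]-c[1])<.055);print(rect(W,m))
```

```text
now [0.5799 0.3449 0.1156] 12.65 F [-0.4 -1.1 -0.9] t 13.8
{'tx': np.float64(-0.04), 'ty': np.float64(0.06), 'tz': np.float64(8.86), 'az': np.float64(0.1)} -> [ 0.5796  0.3443  0.027  12.5   ]
A (array([0.5534, 0.3382]), array([62., 76.], dtype=float32), 12.1)
(array([ 0.5648, -0.1155]), array([ 61., 130.], dtype=float32), 8.1)
(array([0.5483, 0.0028]), array([ 60., 130.], dtype=float32), 8.1)
```

View pics/w5.png

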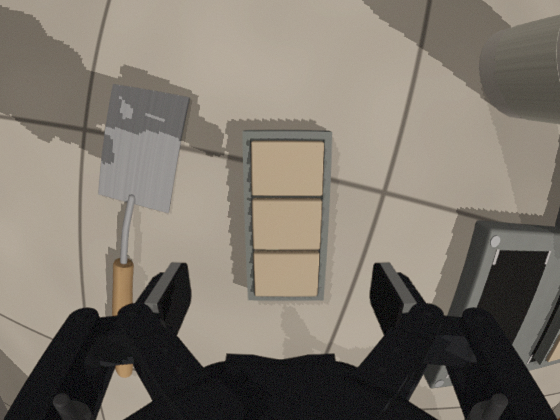

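Sheet A's tray corners are at (244,131), (331,131), (324,300) and (248,300), with the spatula well clear on the left.

Run:
```python
from lib import *
P=wpix([(244,131),(331,131),(324,300),(248,300)],.016);print(np.round(P,4),P.mean(0));m=(P[0]+P[1]-P[2]-P[3]);print(np.degrees(np.arctan2(m[1],m[0])))
P=P.mean(0)
plan([(P[0],P[1],.0265,12.5)])
```

```text
[[0.6358 0.3818 0.016 ]
 [0.6487 0.3253 0.016 ]
 [0.5216 0.2958 0.016 ]
 [0.5086 0.3547 0.016 ]] [0.57864306 0.33942052 0.016     ]
12.548880260339917
now [0.5799 0.3449 0.1156] 12.65 F [-0.4 -1.1 -0.9] t 13.8
{'tx': np.float64(-0.24), 'ty': np.float64(0.51), 'tz': np.float64(8.91), 'az': np.float64(0.1)} -> [ 0.5786  0.3394  0.0265 12.5   ]
```

Call:
apply_moves(moves=[{"tx": -0.1,"ty": 0.1,"tz": 1.5,"ax": 0,"ay": 0,"az": 0},{"tx": -0.1,"ty": 0.1,"tz": 4,"ax": 0,"ay": 0,"az": 0},{"tx": -0.1,"ty": 0.1,"tz": 6.5,"ax": 0,"ay": 0,"az": 0},{"tx": -0.1,"ty": 0.1,"tz": 8,"ax": 0,"ay": 0,"az": 0.1},{"tx": -0.1,"ty": 0.1,"tz": 8.8,"ax": 0,"ay": 0,"az": 0.1}])

```text
clock: 14.35
tool_pos: [0.5792, 0.3416, 0.0265]
ee_rot: [0.994, 0.108, -0.001, 0.0]
force: [0.7, 0.3, 0.6]
grip_width: 0.995
gripper_force: 0.0
```

Call:
apply_moves(moves=[{"tx": 0,"ty": 0,"tz": 0,"ax": 0,"ay": 0,"az": 0},{"tx": 0,"ty": 0,"tz": 0,"ax": 0,"ay": 0,"az": 0},{"tx": 0,"ty": 0,"tz": 0,"ax": 0,"ay": 0,"az": 0},{"tx": 0,"ty": 0,"tz": 0,"ax": 0,"ay": 0,"az": 0},{"tx": 0,"ty": 0,"tz": 0,"ax": 0,"ay": 0,"az": 0}], jaw=5.0)

```text
clock: 14.85
tool_pos: [0.5805, 0.3432, 0.0295]
ee_rot: [0.994, 0.108, 0.001, -0.0]
force: [-1.6, -2.1, 6.8]
grip_width: 0.675
gripper_force: 65.9
```

Call:
apply_moves(moves=[{"tx": 0,"ty": 0,"tz": -1,"ax": 0,"ay": 0,"az": 0},{"tx": 0,"ty": 0,"tz": -3,"ax": 0,"ay": 0,"az": 0},{"tx": 0,"ty": 0,"tz": -6,"ax": 0,"ay": 0,"az": 0},{"tx": 0,"ty": 0,"tz": -8,"ax": 0,"ay": 0,"az": 0},{"tx": 0,"ty": 0,"tz": -8.4,"ax": 0,"ay": 0,"az": 0}])

```text
clock: 15.35
tool_pos: [0.5812, 0.3438, 0.1155]
ee_rot: [0.994, 0.108, 0.002, -0.001]
force: [0.4, 1.2, -4.0]
grip_width: 0.672
gripper_force: 65.7
```

Run:
```python
from lib import *
get_image('top')
plan([(.5305,.1215,.11,8.2),(.5305,.1215,.0525,8.2),(.5305,.1215,.1425,8.2)])
W=backproj('top',np.load('pics/top0.npy'));p=cv2.imread('pics/top0.png')
m=near(W,.6763,.0212,.045,.055,.085);print('bar',rect(W,m),m.sum(),np.median(W[m][:,2]))
cv2.imwrite('pics/knob0.png',cv2.resize(p[125:180,245:310],(780,660//1)[:2],interpolation=cv2.INTER_CUBIC)[:600])
```

```text
now [0.5808 0.3436 0.1146] 12.45 F [-0.2 -0.1 -3.8] t 15.4
{'tx': np.float64(-4.85), 'ty': np.float64(10.3), 'tz': np.float64(0.23), 'az': np.float64(2.1)} -> [ 0.5557  0.2325  0.1123 10.3247]
{'tx': np.float64(-4.46), 'ty': np.float64(10.47), 'tz': np.float64(0.23), 'az': np.float64(2.1)} -> [0.5305 0.1215 0.11   8.2   ]
{'tx': np.float64(0.0), 'ty': np.float64(0.0), 'tz': np.float64(5.75), 'az': np.float64(0.0)} -> [0.5305 0.1215 0.0525 8.2   ]
{'tx': np.float64(0.0), 'ty': np.float64(0.0), 'tz': np.float64(-9.0), 'az': 0.0} -> [0.5305 0.1215 0.1425 8.2   ]
bar (array([0.6755, 0.0213]), array([14., 46.], dtype=float32), 6.9) 97 0.07223271348643645
```

Call:
apply_moves(moves=[{"tx": -0.7,"ty": 1.5,"tz": 0,"ax": 0,"ay": 0,"az": 0.3},{"tx": -1.8,"ty": 3.8,"tz": 0,"ax": 0,"ay": 0,"az": 0.8},{"tx": -2.9,"ty": 6.2,"tz": 0,"ax": 0,"ay": 0,"az": 1.3},{"tx": -4,"ty": 8.6,"tz": 0,"ax": 0,"ay": 0,"az": 1.7},{"tx": -4.8,"ty": 10.3,"tz": 0,"ax": 0,"ay": 0,"az": 2.1}])

```text
clock: 15.9
tool_pos: [0.5537, 0.2299, 0.1111]
ee_rot: [0.996, 0.09, -0.001, 0.0]
force: [1.1, 0.6, -3.5]
grip_width: 0.678
gripper_force: 65.7
```

Call:
apply_moves(moves=[{"tx": -1.1,"ty": 2.6,"tz": 0,"ax": 0,"ay": 0,"az": 0.5},{"tx": -2.2,"ty": 5.2,"tz": 0,"ax": 0,"ay": 0,"az": 1},{"tx": -3.3,"ty": 7.8,"tz": 0,"ax": 0,"ay": 0,"az": 1.5},{"tx": -4.2,"ty": 9.8,"tz": 0,"ax": 0,"ay": 0,"az": 2.1},{"tx": -4.4,"ty": 10.5,"tz": 0,"ax": 0,"ay": 0,"az": 2.1}])

```text
clock: 16.4
tool_pos: [0.5294, 0.1189, 0.1117]
ee_rot: [0.997, 0.071, -0.001, 0.0]
force: [0.0, 0.9, -3.2]
grip_width: 0.678
gripper_force: 65.7
```

Call:
apply_moves(moves=[{"tx": 0,"ty": 0,"tz": 0,"ax": 0,"ay": 0,"az": 0},{"tx": 0,"ty": 0,"tz": 1.5,"ax": 0,"ay": 0,"az": 0},{"tx": 0,"ty": 0,"tz": 3,"ax": 0,"ay": 0,"az": 0},{"tx": 0,"ty": 0,"tz": 4,"ax": 0,"ay": 0,"az": 0},{"tx": 0,"ty": 0,"tz": 4.5,"ax": 0,"ay": 0,"az": 0}])

```text
clock: 16.9
tool_pos: [0.5305, 0.1215, 0.0663]
ee_rot: [0.997, 0.072, -0.001, 0.0]
force: [-0.1, -0.4, -3.7]
grip_width: 0.679
gripper_force: 65.7
```

Run:
```python
from lib import *
get_image('top')
plan([(.5315,.1215,.055,8.2),(.5315,.1215,.145,8.2)])
```

```text
now [0.5304 0.1214 0.066 ] 8.28 F [-0.7 -0.5 -5.2] t 16.9
{'tx': np.float64(0.11), 'ty': np.float64(0.0), 'tz': np.float64(1.1), 'az': np.float64(0.1)} -> [0.5315 0.1215 0.055  8.2   ]
{'tx': np.float64(0.0), 'ty': np.float64(0.0), 'tz': np.float64(-9.0), 'az': np.float64(0.0)} -> [0.5315 0.1215 0.145  8.2   ]
```

View pics/knob0.png

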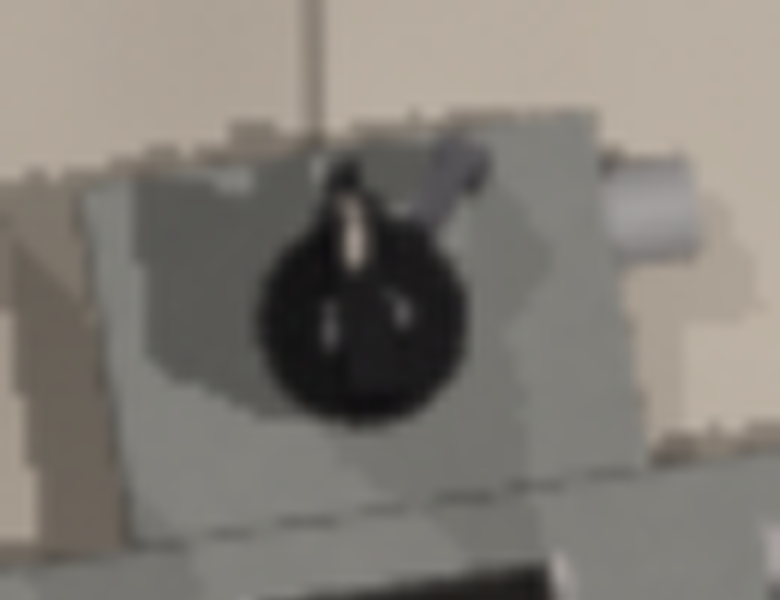

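The crop shows the bar's nose pointing up, along the bed's x (about 6.9°), and the dark stop bridge to its right at about (450,180), which is the clockwise side.

Call:
apply_moves(moves=[{"tx": 0.1,"ty": 0,"tz": 0.5,"ax": 0,"ay": 0,"az": 0},{"tx": 0.1,"ty": 0,"tz": 0.9,"ax": 0,"ay": 0,"az": 0},{"tx": 0.1,"ty": 0,"tz": 1.1,"ax": 0,"ay": 0,"az": 0},{"tx": 0.1,"ty": 0,"tz": 1.1,"ax": 0,"ay": 0,"az": 0}])

```text
clock: 17.35
tool_pos: [0.5317, 0.1211, 0.0562]
ee_rot: [0.997, 0.072, -0.0, 0.0]
force: [0.6, -0.2, -4.2]
grip_width: 0.677
gripper_force: 65.7
```

Call:
apply_moves(moves=[{"tx": 0,"ty": 0,"tz": 0,"ax": 0,"ay": 0,"az": 0},{"tx": 0,"ty": 0,"tz": 0,"ax": 0,"ay": 0,"az": 0},{"tx": 0,"ty": 0,"tz": 0,"ax": 0,"ay": 0,"az": 0},{"tx": 0,"ty": 0,"tz": 0,"ax": 0,"ay": 0,"az": 0}], jaw=8.5)

```text
clock: 17.75
tool_pos: [0.5319, 0.1211, 0.0565]
ee_rot: [0.997, 0.072, 0.0, -0.0]
force: [0.1, -0.4, -0.0]
grip_width: 0.992
gripper_force: 0.0
```

Call:
apply_moves(moves=[{"tx": 0,"ty": 0,"tz": -1,"ax": 0,"ay": 0,"az": 0},{"tx": 0,"ty": 0,"tz": -4,"ax": 0,"ay": 0,"az": 0},{"tx": 0,"ty": 0,"tz": -7,"ax": 0,"ay": 0,"az": 0},{"tx": 0,"ty": 0,"tz": -9,"ax": 0,"ay": 0,"az": 0},{"tx": 0,"ty": 0,"tz": -9,"ax": 0,"ay": 0,"az": 0}])

```text
clock: 18.25
tool_pos: [0.5334, 0.1214, 0.1497]
ee_rot: [0.997, 0.072, 0.002, -0.0]
force: [-0.1, 0.2, -0.4]
grip_width: 1.0
gripper_force: 0.0
```

Run:
```python
from lib import *
get_image('top')
plan([(.6757,.0213,.13,6.9),(.6757,.0213,.077,6.9)]);print(np.degrees(get_state()['q']))
```

```text
now [0.5327 0.1212 0.1482] 8.24 F [ 0.4  0.1 -1. ] t 18.3
{'tx': np.float64(12.72), 'ty': np.float64(11.94), 'tz': np.float64(1.82), 'az': np.float64(1.3)} -> [0.6757 0.0213 0.13   6.9   ]
{'tx': np.float64(0.0), 'ty': np.float64(0.0), 'tz': np.float64(5.3), 'az': np.float64(0.0)} -> [0.6757 0.0213 0.077  6.9   ]
[ 9.64045979e+00  2.71759553e+01  1.11112182e+02 -3.33261882e-04
  4.15318094e+01  9.13957580e+01]
```

Call:
apply_moves(moves=[{"tx": 2.5,"ty": 2.4,"tz": 0,"ax": 0,"ay": 0,"az": 0.3},{"tx": 5.1,"ty": 4.8,"tz": 0.4,"ax": 0,"ay": 0,"az": 0.6},{"tx": 7.6,"ty": 7.2,"tz": 0.8,"ax": 0,"ay": 0,"az": 1},{"tx": 10.2,"ty": 9.6,"tz": 1.2,"ax": 0,"ay": 0,"az": 1.3},{"tx": 12.7,"ty": 11.9,"tz": 1.8,"ax": 0,"ay": 0,"az": 1.3}], jaw=4.0)

```text
clock: 18.8
tool_pos: [0.6752, 0.0205, 0.1275]
ee_rot: [0.998, 0.06, -0.0, -0.0]
force: [-0.3, -0.1, -0.7]
grip_width: 0.466
gripper_force: 0.0
```

Call:
apply_moves(moves=[{"tx": 0,"ty": 0,"tz": 0,"ax": 0,"ay": 0,"az": 0},{"tx": 0,"ty": 0,"tz": 0,"ax": 0,"ay": 0,"az": 0},{"tx": 0,"ty": 0,"tz": 0,"ax": 0,"ay": 0,"az": 0}])

```text
clock: 19.1
tool_pos: [0.6734, 0.0219, 0.1277]
ee_rot: [0.998, 0.061, -0.001, -0.0]
force: [-0.4, 0.7, 0.5]
grip_width: 0.468
gripper_force: 0.0
```

Run:
```python
from lib import *
plan([(.6757,.0213,.077,6.9)])
p,d=get_image('wrist');cv2.imwrite('pics/w6.png',p[:,:,::-1]);p,W=cloud('top')
for c in[(.5645,-.116),(.5476,.0027),(.5305,.1215)]:
    m=near(W,*c,.085,.034,.05)&(abs(W[...,1]-c[1])<.055);print(rect(W,m))
```

```text
now [0.6734 0.0219 0.1277] 6.95 F [-0.4  0.7  0.5] t 19.1
{'tx': np.float64(0.22), 'ty': np.float64(0.09), 'tz': np.float64(5.07), 'az': np.float64(0.1)} -> [0.6757 0.0213 0.077  6.9   ]
(array([ 0.5664, -0.1234]), array([ 45., 130.], dtype=float32), 7.4)
(array([0., 0.]), array([0., 0.], dtype=float32), 0.0)
(array([0., 0.]), array([0., 0.], dtype=float32), 0.0)
```

View pics/w6.png

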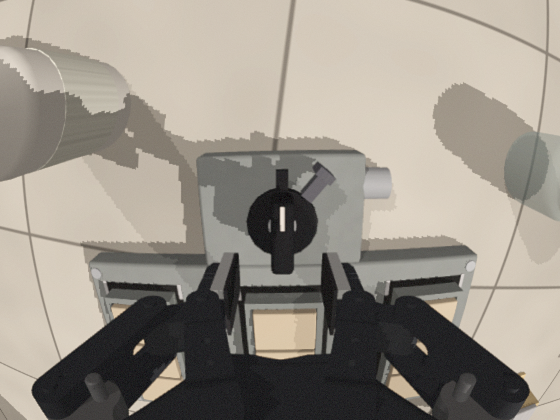

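The wrist view shows the knob centred between the fingers at column 283, with the stop bridge at (318,182). All three sheets' far ends look squarely placed. Next I grip the bar.

Call:
apply_moves(moves=[{"tx": 0.2,"ty": 0.1,"tz": 1.5,"ax": 0,"ay": 0,"az": 0},{"tx": 0.2,"ty": 0.1,"tz": 3,"ax": 0,"ay": 0,"az": 0},{"tx": 0.2,"ty": 0.1,"tz": 4.2,"ax": 0,"ay": 0,"az": 0},{"tx": 0.2,"ty": 0.1,"tz": 4.9,"ax": 0,"ay": 0,"az": 0},{"tx": 0.2,"ty": 0.1,"tz": 5,"ax": 0,"ay": 0,"az": 0}])

```text
clock: 19.7
tool_pos: [0.6757, 0.0208, 0.0766]
ee_rot: [0.998, 0.061, -0.001, -0.0]
force: [0.4, 1.4, 0.9]
grip_width: 0.469
gripper_force: 0.0
```

Call:
apply_moves(moves=[{"tx": 0,"ty": 0,"tz": 0,"ax": 0,"ay": 0,"az": 0},{"tx": 0,"ty": 0,"tz": 0,"ax": 0,"ay": 0,"az": 0},{"tx": 0,"ty": 0,"tz": 0,"ax": 0,"ay": 0,"az": 0},{"tx": 0,"ty": 0,"tz": 0,"ax": 0,"ay": 0,"az": 0},{"tx": 0,"ty": 0,"tz": 0,"ax": 0,"ay": 0,"az": 0}], jaw=0.8)

```text
clock: 20.2
tool_pos: [0.6769, 0.021, 0.0788]
ee_rot: [0.998, 0.061, 0.0, -0.0]
force: [-0.2, 4.3, 2.9]
grip_width: 0.146
gripper_force: 61.9
```

Call:
apply_moves(moves=[{"tx": 0,"ty": 0,"tz": 0.3,"ax": 0,"ay": 0,"az": 0},{"tx": 0,"ty": 0,"tz": 0.6,"ax": 0,"ay": 0,"az": 0},{"tx": 0,"ty": 0,"tz": 0.9,"ax": 0,"ay": 0,"az": 0},{"tx": 0,"ty": 0,"tz": 1.1,"ax": 0,"ay": 0,"az": 0},{"tx": 0,"ty": 0,"tz": 1.1,"ax": 0,"ay": 0,"az": 0}])

```text
clock: 20.7
tool_pos: [0.677, 0.021, 0.0687]
ee_rot: [0.998, 0.061, 0.001, -0.0]
force: [-5.7, 4.8, 22.3]
grip_width: 0.145
gripper_force: 64.7
```

Call:
apply_moves(moves=[{"tx": 0,"ty": 0,"tz": 0,"ax": 0,"ay": 0,"az": 3},{"tx": 0,"ty": 0,"tz": 0,"ax": 0,"ay": 0,"az": 7},{"tx": 0,"ty": 0,"tz": 0,"ax": 0,"ay": 0,"az": 11},{"tx": 0,"ty": 0,"tz": 0,"ax": 0,"ay": 0,"az": 15},{"tx": 0,"ty": 0,"tz": 0,"ax": 0,"ay": 0,"az": 18}])

```text
clock: 21.2
tool_pos: [0.677, 0.0205, 0.0687]
ee_rot: [0.995, -0.098, 0.001, 0.0]
force: [-6.0, 0.0, 22.9]
grip_width: 0.145
gripper_force: 64.7
```

Run:
```python
from lib import *
p,s=psi_now();print(p,s['tool_pos'],s['force'],s['ft_torque'])
```

```text
-11.207999323213885 [0.67702632 0.020477   0.06869901] [-5.95890534  0.02375621 22.90216809] [-0.06610716  1.18505103  0.0514138 ]
```

Call:
apply_moves(moves=[{"tx": 0,"ty": 0,"tz": 0,"ax": 0,"ay": 0,"az": 5},{"tx": 0,"ty": 0,"tz": 0,"ax": 0,"ay": 0,"az": 11},{"tx": 0,"ty": 0,"tz": 0,"ax": 0,"ay": 0,"az": 17},{"tx": 0,"ty": 0,"tz": 0,"ax": 0,"ay": 0,"az": 23},{"tx": 0,"ty": 0,"tz": 0,"ax": 0,"ay": 0,"az": 29}])

```text
clock: 21.7
tool_pos: [0.6767, 0.0199, 0.0687]
ee_rot: [0.939, -0.344, 0.0, 0.0]
force: [-8.6, -6.2, 26.0]
grip_width: 0.151
gripper_force: 65.1
```

Call:
apply_moves(moves=[{"tx": 0,"ty": 0,"tz": 0,"ax": 0,"ay": 0,"az": 6},{"tx": 0,"ty": 0,"tz": 0,"ax": 0,"ay": 0,"az": 12},{"tx": 0,"ty": 0,"tz": 0,"ax": 0,"ay": 0,"az": 18},{"tx": 0,"ty": 0,"tz": 0,"ax": 0,"ay": 0,"az": 24},{"tx": 0,"ty": 0,"tz": 0,"ax": 0,"ay": 0,"az": 29}])

```text
clock: 22.2
tool_pos: [0.676, 0.0195, 0.0687]
ee_rot: [0.823, -0.568, 0.0, 0.001]
force: [-12.0, -9.0, 29.8]
grip_width: 0.144
gripper_force: 65.6
```

Call:
apply_moves(moves=[{"tx": 0,"ty": 0,"tz": 0,"ax": 0,"ay": 0,"az": 0},{"tx": 0,"ty": 0,"tz": 0,"ax": 0,"ay": 0,"az": 0}])

```text
clock: 22.4
tool_pos: [0.676, 0.0194, 0.0687]
ee_rot: [0.824, -0.567, 0.0, 0.001]
force: [-12.2, -8.9, 28.5]
grip_width: 0.148
gripper_force: 65.5
```

Run:
```python
from lib import *
p,s=psi_now();print(p,s['tool_pos'],s['force'],s['ft_torque'],np.degrees(s['q'][5]))
```

```text
-69.0559771230355 [0.67598017 0.01943843 0.06868556] [-12.15388643  -8.85834413  28.53719846] [-1.60151644  2.40610678  0.01167519] 158.25967054995306
```

Call:
apply_moves(moves=[{"tx": 0,"ty": 0,"tz": -0.4,"ax": 0,"ay": 0,"az": 0},{"tx": 0,"ty": 0,"tz": -0.8,"ax": 0,"ay": 0,"az": 0},{"tx": 0,"ty": 0,"tz": -1.1,"ax": 0,"ay": 0,"az": 0},{"tx": 0,"ty": 0,"tz": -1.1,"ax": 0,"ay": 0,"az": 0}])

```text
clock: 22.8
tool_pos: [0.6758, 0.0195, 0.0784]
ee_rot: [0.824, -0.567, -0.0, 0.001]
force: [-5.3, -7.8, 4.1]
grip_width: 0.143
gripper_force: 62.0
```

Call:
apply_moves(moves=[{"tx": 0,"ty": 0,"tz": 0,"ax": 0,"ay": 0,"az": 0},{"tx": 0,"ty": 0,"tz": 0,"ax": 0,"ay": 0,"az": 0},{"tx": 0,"ty": 0,"tz": 0,"ax": 0,"ay": 0,"az": 0},{"tx": 0,"ty": 0,"tz": 0,"ax": 0,"ay": 0,"az": 0}], jaw=4.0)

```text
clock: 23.2
tool_pos: [0.6767, 0.0208, 0.0782]
ee_rot: [0.824, -0.567, 0.0, -0.0]
force: [0.2, 0.1, 0.6]
grip_width: 0.466
gripper_force: 0.0
```

Call:
apply_moves(moves=[{"tx": 0,"ty": 0,"tz": -1,"ax": 0,"ay": 0,"az": 0},{"tx": 0,"ty": 0,"tz": -4,"ax": 0,"ay": 0,"az": 0},{"tx": 0,"ty": 0,"tz": -8,"ax": 0,"ay": 0,"az": 0},{"tx": 0,"ty": 0,"tz": -11,"ax": 0,"ay": 0,"az": 0},{"tx": 0,"ty": 0,"tz": -12,"ax": 0,"ay": 0,"az": 0}])

```text
clock: 23.7
tool_pos: [0.6783, 0.0208, 0.2027]
ee_rot: [0.824, -0.567, 0.002, -0.002]
force: [1.3, -0.1, -0.2]
grip_width: 0.472
gripper_force: 0.0
```

Run:
```python
from lib import *
p,W=cloud('top')
plan([(.5,-.2,.21,40),(.4204,-.3037,.21,99.1)])
m=near(W,.6763,.0212,.05,.055,.085);print(m.sum(),rect(W,m) if m.sum() else 0)
```

```text
now [0.6783 0.0208 0.2027] -69.05 F [1.3 0.4 1.1] t 23.8
{'tx': np.float64(4.75), 'ty': np.float64(8.18), 'tz': np.float64(-0.24), 'az': np.float64(-36.3)} -> [  0.6188  -0.0528   0.2051 -32.6976]
{'tx': np.float64(-1.02), 'ty': np.float64(9.4), 'tz': np.float64(-0.24), 'az': np.float64(-36.3)} -> [ 0.5594 -0.1264  0.2076  3.6512]
{'tx': np.float64(-6.4), 'ty': np.float64(6.97), 'tz': np.float64(-0.24), 'az': np.float64(-36.3)} -> [ 0.5  -0.2   0.21 40.  ]
{'tx': np.float64(-6.38), 'ty': np.float64(1.41), 'tz': np.float64(-0.0), 'az': np.float64(-29.6)} -> [ 0.4602 -0.2518  0.21   69.55  ]
{'tx': np.float64(-6.25), 'ty': np.float64(-1.92), 'tz': np.float64(-0.0), 'az': -29.5} -> [ 0.4204 -0.3037  0.21   99.1   ]
52 (array([0.6723, 0.0313]), array([14., 25.], dtype=float32), 109.9)
```

Call:
apply_moves(moves=[{"tx": 1,"ty": 1.6,"tz": 0,"ax": 0,"ay": 0,"az": -7.3},{"tx": 2,"ty": 3.3,"tz": 0,"ax": 0,"ay": 0,"az": -14.6},{"tx": 2.9,"ty": 4.9,"tz": 0,"ax": 0,"ay": 0,"az": -21.8},{"tx": 3.8,"ty": 6.6,"tz": 0,"ax": 0,"ay": 0,"az": -29},{"tx": 4.8,"ty": 8.2,"tz": 0,"ax": 0,"ay": 0,"az": -36.3}], jaw=6.0)

```text
clock: 24.25
tool_pos: [0.616, -0.0538, 0.1974]
ee_rot: [0.96, -0.279, -0.001, 0.0]
force: [0.2, -1.1, 0.1]
grip_width: 0.701
gripper_force: 0.0
```

Call:
apply_moves(moves=[{"tx": -0.2,"ty": 1.9,"tz": 0,"ax": 0,"ay": 0,"az": -7.3},{"tx": -0.4,"ty": 3.8,"tz": 0,"ax": 0,"ay": 0,"az": -14.6},{"tx": -0.6,"ty": 5.6,"tz": 0,"ax": 0,"ay": 0,"az": -21.8},{"tx": -0.8,"ty": 7.5,"tz": 0,"ax": 0,"ay": 0,"az": -29},{"tx": -1,"ty": 9.4,"tz": 0,"ax": 0,"ay": 0,"az": -36.3}])

```text
clock: 24.75
tool_pos: [0.5569, -0.1274, 0.1974]
ee_rot: [0.999, 0.034, -0.001, -0.0]
force: [-0.2, -0.3, -0.2]
grip_width: 0.702
gripper_force: 0.0
```

Call:
apply_moves(moves=[{"tx": -1.3,"ty": 1.4,"tz": 0,"ax": 0,"ay": 0,"az": -7.3},{"tx": -2.6,"ty": 2.8,"tz": 0,"ax": 0,"ay": 0,"az": -14.6},{"tx": -3.8,"ty": 4.2,"tz": 0,"ax": 0,"ay": 0,"az": -21.8},{"tx": -5.1,"ty": 5.6,"tz": 0,"ax": 0,"ay": 0,"az": -29},{"tx": -6.4,"ty": 7,"tz": 0,"ax": 0,"ay": 0,"az": -36.3}])

```text
clock: 25.25
tool_pos: [0.4974, -0.2012, 0.1975]
ee_rot: [0.939, 0.343, -0.0, -0.0]
force: [0.0, 0.3, 0.4]
grip_width: 0.7
gripper_force: 0.0
```

Call:
apply_moves(moves=[{"tx": -1.3,"ty": 0.3,"tz": 0,"ax": 0,"ay": 0,"az": -6},{"tx": -2.6,"ty": 0.6,"tz": 0,"ax": 0,"ay": 0,"az": -12},{"tx": -3.8,"ty": 0.9,"tz": 0,"ax": 0,"ay": 0,"az": -18},{"tx": -5.1,"ty": 1.2,"tz": 0,"ax": 0,"ay": 0,"az": -24},{"tx": -6.4,"ty": 1.4,"tz": 0,"ax": 0,"ay": 0,"az": -29.6}])

```text
clock: 25.75
tool_pos: [0.4575, -0.2528, 0.1976]
ee_rot: [0.821, 0.571, -0.0, -0.001]
force: [0.3, 0.1, -0.2]
grip_width: 0.704
gripper_force: 0.0
```

Call:
apply_moves(moves=[{"tx": -1.5,"ty": -0.5,"tz": 0,"ax": 0,"ay": 0,"az": -7},{"tx": -3,"ty": -1,"tz": 0,"ax": 0,"ay": 0,"az": -14},{"tx": -4.5,"ty": -1.5,"tz": 0,"ax": 0,"ay": 0,"az": -21},{"tx": -6.2,"ty": -1.9,"tz": 0,"ax": 0,"ay": 0,"az": -29},{"tx": -6.2,"ty": -1.9,"tz": 0,"ax": 0,"ay": 0,"az": -29.5}])

```text
clock: 26.25
tool_pos: [0.4175, -0.3048, 0.1977]
ee_rot: [0.649, 0.761, -0.0, -0.001]
force: [-0.8, -0.8, 0.5]
grip_width: 0.702
gripper_force: 0.0
```

Run:
```python
from lib import *
p,W=cloud('top');get_image('top')
plan([(.4204,-.3037,.1,99.1)])
for c in[(.5645,-.116),(.5476,.0027),(.5305,.1215)]:
    m=near(W,*c,.085,.034,.05)&(abs(W[...,1]-c[1])<.055);print(rect(W,m))
m=near(W,.6763,.0212,.05,.055,.085);print(m.sum(),rect(W,m) if m.sum() else 0,np.median(W[m][:,2]))
```

```text
now [ 0.4184 -0.3037  0.1978] 98.7 F [-0.2 -0.4 -0.1] t 26.4
{'tx': np.float64(-0.03), 'ty': np.float64(0.2), 'tz': np.float64(9.78), 'az': np.float64(-0.4)} -> [ 0.4204 -0.3037  0.1    99.1   ]
(array([ 0.5646, -0.1154]), array([ 61., 130.], dtype=float32), 8.1)
(array([0.5484, 0.0027]), array([ 60., 130.], dtype=float32), 7.9)
(array([0.5311, 0.1218]), array([ 62., 130.], dtype=float32), 8.2)
107 (array([0.6758, 0.0214]), array([15., 46.], dtype=float32), 110.0) 0.07206073026398041
```

Call:
apply_moves(moves=[{"tx": 0,"ty": 0.2,"tz": 3,"ax": 0,"ay": 0,"az": -0.4},{"tx": 0,"ty": 0.2,"tz": 6,"ax": 0,"ay": 0,"az": -0.4},{"tx": 0,"ty": 0.2,"tz": 8.5,"ax": 0,"ay": 0,"az": -0.4},{"tx": 0,"ty": 0.2,"tz": 9.6,"ax": 0,"ay": 0,"az": -0.4},{"tx": 0,"ty": 0.2,"tz": 9.8,"ax": 0,"ay": 0,"az": -0.4}])

```text
clock: 26.85
tool_pos: [0.4204, -0.3027, 0.0992]
ee_rot: [0.648, 0.762, 0.0, -0.001]
force: [0.9, -0.4, 0.0]
grip_width: 0.701
gripper_force: 0.0
```

Call:
apply_moves(moves=[{"tx": 0,"ty": 0,"tz": 0,"ax": 0,"ay": 0,"az": 0},{"tx": 0,"ty": 0,"tz": 0,"ax": 0,"ay": 0,"az": 0}])

```text
clock: 27.05
tool_pos: [0.4213, -0.304, 0.1013]
ee_rot: [0.647, 0.762, 0.0, 0.001]
force: [-0.1, -0.4, -0.3]
grip_width: 0.705
gripper_force: 0.0
```

Call:
apply_moves(moves=[{"tx": 0,"ty": 0,"tz": 0,"ax": 0,"ay": 0,"az": 0},{"tx": 0,"ty": 0,"tz": 0,"ax": 0,"ay": 0,"az": 0},{"tx": 0,"ty": 0,"tz": 0,"ax": 0,"ay": 0,"az": 0},{"tx": 0,"ty": 0,"tz": 0,"ax": 0,"ay": 0,"az": 0},{"tx": 0,"ty": 0,"tz": 0,"ax": 0,"ay": 0,"az": 0}], jaw=2.0)

```text
clock: 27.55
tool_pos: [0.4208, -0.3039, 0.1011]
ee_rot: [0.647, 0.762, -0.0, 0.0]
force: [-2.9, 1.4, 11.5]
grip_width: 0.32
gripper_force: 59.1
```

Run:
```python
from lib import *
get_image('top')
a=np.radians(8.2);x=np.array([np.cos(a),np.sin(a)])
B3=np.array([.5646,-.1154]);s=B3-.04*x
plan([(.4204,-.3037,.2,99.1),(*s,.17,98.2),(*s,.14,98.2)]);print(s,x)
```

```text
now [ 0.4208 -0.3039  0.1011] 99.33 F [-2.4  0.3 11.5] t 27.6
{'tx': np.float64(0.03), 'ty': np.float64(-0.03), 'tz': np.float64(-9.89), 'az': np.float64(0.2)} -> [ 0.4204 -0.3037  0.2    99.1   ]
{'tx': np.float64(8.19), 'ty': np.float64(6.61), 'tz': np.float64(1.5), 'az': np.float64(0.4)} -> [ 0.4727 -0.2124  0.185  98.65  ]
{'tx': np.float64(8.24), 'ty': np.float64(6.54), 'tz': np.float64(1.5), 'az': 0.5} -> [ 0.525  -0.1211  0.17   98.2   ]
{'tx': np.float64(0.0), 'ty': np.float64(0.0), 'tz': np.float64(3.0), 'az': 0.0} -> [ 0.525  -0.1211  0.14   98.2   ]
[ 0.52500895 -0.12110516] [0.98977623 0.14262893]
```

Call:
apply_moves(moves=[{"tx": 0,"ty": 0,"tz": -1,"ax": 0,"ay": 0,"az": 0},{"tx": 0,"ty": 0,"tz": -3,"ax": 0,"ay": 0,"az": 0},{"tx": 0,"ty": 0,"tz": -6,"ax": 0,"ay": 0,"az": 0},{"tx": 0,"ty": 0,"tz": -9,"ax": 0,"ay": 0,"az": 0},{"tx": 0,"ty": 0,"tz": -10,"ax": 0,"ay": 0,"az": 0}])

```text
clock: 28.1
tool_pos: [0.4215, -0.3044, 0.2032]
ee_rot: [0.647, 0.762, 0.0, 0.002]
force: [0.4, 0.2, -5.5]
grip_width: 0.323
gripper_force: 60.4
```

Call:
apply_moves(moves=[{"tx": 1.2,"ty": 1,"tz": 0,"ax": 0,"ay": 0,"az": 0},{"tx": 3,"ty": 2.4,"tz": 0.3,"ax": 0,"ay": 0,"az": 0.2},{"tx": 5,"ty": 4,"tz": 0.8,"ax": 0,"ay": 0,"az": 0.3},{"tx": 6.8,"ty": 5.5,"tz": 1.2,"ax": 0,"ay": 0,"az": 0.4},{"tx": 8.2,"ty": 6.6,"tz": 1.5,"ax": 0,"ay": 0,"az": 0.6}])

```text
clock: 28.6
tool_pos: [0.4724, -0.2099, 0.1838]
ee_rot: [0.651, 0.759, -0.0, -0.001]
force: [0.2, -0.5, -6.0]
grip_width: 0.321
gripper_force: 60.2
```

Call:
apply_moves(moves=[{"tx": 2,"ty": 1.6,"tz": 0.4,"ax": 0,"ay": 0,"az": 0.1},{"tx": 4.2,"ty": 3.3,"tz": 0.8,"ax": 0,"ay": 0,"az": 0.2},{"tx": 6.2,"ty": 5,"tz": 1.2,"ax": 0,"ay": 0,"az": 0.4},{"tx": 7.8,"ty": 6.2,"tz": 1.5,"ax": 0,"ay": 0,"az": 0.5},{"tx": 8.2,"ty": 6.5,"tz": 1.5,"ax": 0,"ay": 0,"az": 0.5}])

```text
clock: 29.1
tool_pos: [0.5241, -0.1186, 0.1686]
ee_rot: [0.654, 0.757, -0.0, -0.001]
force: [-0.3, 0.0, -5.9]
grip_width: 0.316
gripper_force: 60.3
```

Call:
apply_moves(moves=[{"tx": 0,"ty": 0,"tz": 0,"ax": 0,"ay": 0,"az": 0},{"tx": 0,"ty": 0,"tz": 0,"ax": 0,"ay": 0,"az": 0},{"tx": 0,"ty": 0,"tz": 0,"ax": 0,"ay": 0,"az": 0}])

```text
clock: 29.4
tool_pos: [0.5238, -0.1217, 0.1702]
ee_rot: [0.655, 0.756, -0.0, -0.0]
force: [-0.1, -0.2, -4.9]
grip_width: 0.316
gripper_force: 60.3
```

Run:
```python
from lib import *
p,d=get_image('wrist');cv2.imwrite('pics/w7.png',p[:,:,::-1])
p,d=get_image('scene');cv2.imwrite('pics/s7.png',cv2.resize(p[150:320,100:420,::-1],(800,425),interpolation=cv2.INTER_CUBIC))
a=np.radians(8.2);x=np.array([np.cos(a),np.sin(a)])
B3=np.array([.5646,-.1154]);s=B3-.04*x
plan([(*s,.137,98.2)]);print(get_state()['ee_rot'])
```

```text
now [ 0.5239 -0.1217  0.1703] 98.19 F [-0.5 -0.  -5.7] t 29.5
{'tx': np.float64(0.05), 'ty': np.float64(0.12), 'tz': np.float64(3.33), 'az': np.float64(-0.0)} -> [ 0.525  -0.1211  0.137  98.2   ]
[ 6.54811663e-01  7.55792092e-01 -2.37072071e-05 -1.82678862e-06]
```

View pics/s7.png

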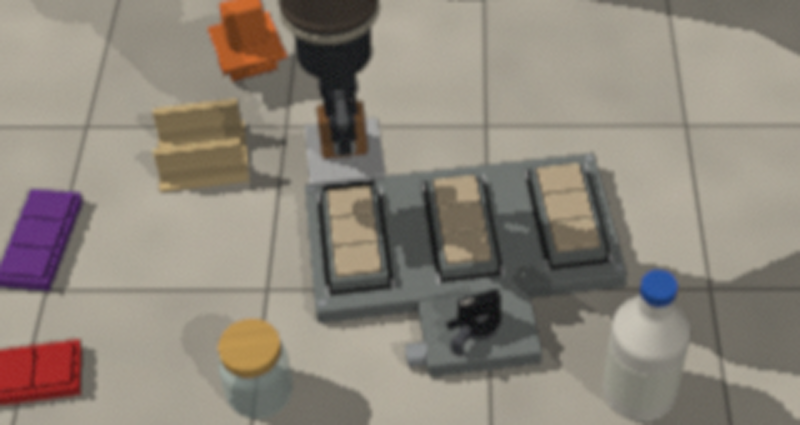

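The scene view shows the roller held upright over bay 3, the empty rest at (200,145), the three sheets seated in their bays, and the knob turned. Now I press on strip 1.

Call:
apply_moves(moves=[{"tx": 0,"ty": 0.1,"tz": 1.2,"ax": 0,"ay": 0,"az": 0},{"tx": 0,"ty": 0.1,"tz": 2.4,"ax": 0,"ay": 0,"az": 0},{"tx": 0,"ty": 0.1,"tz": 3.1,"ax": 0,"ay": 0,"az": 0},{"tx": 0,"ty": 0.1,"tz": 3.5,"ax": 0,"ay": 0,"az": 0},{"tx": 0,"ty": 0.1,"tz": 3.7,"ax": 0,"ay": 0,"az": 0}])

```text
clock: 30.0
tool_pos: [0.5254, -0.121, 0.133]
ee_rot: [0.654, 0.756, 0.0, -0.0]
force: [-1.5, 1.4, 17.8]
grip_width: 0.319
gripper_force: 63.1
```

Call:
apply_moves(moves=[{"tx": 0,"ty": 0,"tz": 0.1,"ax": 0,"ay": 0,"az": 0},{"tx": 0,"ty": 0,"tz": 0.1,"ax": 0,"ay": 0,"az": 0}])

```text
clock: 30.2
tool_pos: [0.5261, -0.1209, 0.1332]
ee_rot: [0.654, 0.756, 0.001, 0.001]
force: [-0.8, 3.4, 8.3]
grip_width: 0.32
gripper_force: 62.5
```

Call:
apply_moves(moves=[{"tx": 0,"ty": -0.7,"tz": 0.1,"ax": 0,"ay": 0,"az": 0},{"tx": 0,"ty": -1.5,"tz": 0.1,"ax": 0,"ay": 0,"az": 0},{"tx": 0,"ty": -0.5,"tz": 0.1,"ax": 0,"ay": 0,"az": 0},{"tx": 0,"ty": 0.7,"tz": 0.1,"ax": 0,"ay": 0,"az": 0},{"tx": 0,"ty": 1.8,"tz": 0.1,"ax": 0,"ay": 0,"az": 0}])

```text
clock: 30.7
tool_pos: [0.5444, -0.1183, 0.1331]
ee_rot: [0.654, 0.756, 0.001, 0.001]
force: [-1.7, 3.7, 22.3]
grip_width: 0.315
gripper_force: 64.1
```

Call:
apply_moves(moves=[{"tx": 0,"ty": 1,"tz": 0,"ax": 0,"ay": 0,"az": 0},{"tx": 0,"ty": 2,"tz": 0,"ax": 0,"ay": 0,"az": 0},{"tx": 0,"ty": 3,"tz": 0,"ax": 0,"ay": 0,"az": 0},{"tx": 0,"ty": 4,"tz": 0,"ax": 0,"ay": 0,"az": 0},{"tx": 0,"ty": 5,"tz": 0,"ax": 0,"ay": 0,"az": 0}])

```text
clock: 31.2
tool_pos: [0.5942, -0.1112, 0.1331]
ee_rot: [0.654, 0.756, 0.001, 0.001]
force: [-1.4, 2.5, 17.9]
grip_width: 0.319
gripper_force: 63.4
```

Call:
apply_moves(moves=[{"tx": 0,"ty": 0.8,"tz": 0,"ax": 0,"ay": 0,"az": 0},{"tx": 0,"ty": 1.6,"tz": 0,"ax": 0,"ay": 0,"az": 0},{"tx": 0,"ty": 2.4,"tz": 0,"ax": 0,"ay": 0,"az": 0},{"tx": 0,"ty": 2.9,"tz": 0,"ax": 0,"ay": 0,"az": 0},{"tx": 0,"ty": 2.9,"tz": 0,"ax": 0,"ay": 0,"az": 0}])

```text
clock: 31.7
tool_pos: [0.6235, -0.1069, 0.133]
ee_rot: [0.654, 0.756, 0.001, 0.002]
force: [0.6, 3.7, 17.1]
grip_width: 0.324
gripper_force: 62.9
```

```bash
cat > chk.py <<'E'
from lib import *
import sys
a=np.radians(8.2);x=np.array([np.cos(a),np.sin(a)]);n=np.array([-x[1],x[0]])
s=get_state();p=s['tool_pos'][:2]
for k,B in(('B1',(.5311,.1218)),('B2',(.5484,.0027)),('B3',(.5646,-.1154))):
    d=p-np.array(B);print(k,'along',round(d@x*1000,1),'side',round(d@n*1000,1))
print('psi',psi_now()[0])
p,W=cloud('top')
for B in((.5311,.1218),(.5484,.0027),(.5646,-.1154)):
    o=[]
    for i in(-1,0,1):
        c=np.array(B)+.04*i*x;m=near(W,*c,.014,.03,.06);t=near(W,*(c),.04,.03,.06)
        o.append((round(float(np.median(W[m][:,2]))*1000,1) if m.sum() else None,int(m.sum())))
    m=near(W,*B,.085,.034,.05)&(abs(W[...,1]-B[1])<.055);print(o,rect(W,m) if m.sum()>50 else '')
E
python3 chk.py
```

```text
B1 along 58.8 side -239.6
B2 along 58.7 side -119.2
B3 along 59.5 side -0.0
psi 98.25037522440256
[(45.8, 87), (45.2, 85), (45.6, 86)] (array([0.531 , 0.1211]), array([ 60., 130.], dtype=float32), 8.2)
[(45.9, 87), (44.9, 83), (45.6, 85)] (array([0.5483, 0.0028]), array([ 60., 130.], dtype=float32), 7.9)
[(None, 0), (None, 0), (None, 0)]
```

Call:
apply_moves(moves=[{"tx": 0,"ty": -1.5,"tz": 0,"ax": 0,"ay": 0,"az": 0},{"tx": 0,"ty": -3,"tz": 0,"ax": 0,"ay": 0,"az": 0},{"tx": 0,"ty": -4.5,"tz": 0,"ax": 0,"ay": 0,"az": 0},{"tx": 0,"ty": -6,"tz": 0,"ax": 0,"ay": 0,"az": 0},{"tx": 0,"ty": -7.5,"tz": 0,"ax": 0,"ay": 0,"az": 0}])

```text
clock: 32.25
tool_pos: [0.5485, -0.118, 0.1332]
ee_rot: [0.654, 0.756, 0.001, 0.002]
force: [1.1, 3.3, 17.3]
grip_width: 0.326
gripper_force: 63.6
```

Call:
apply_moves(moves=[{"tx": 0,"ty": -1.5,"tz": 0,"ax": 0,"ay": 0,"az": 0},{"tx": 0,"ty": -2.5,"tz": 0,"ax": 0,"ay": 0,"az": 0},{"tx": 0,"ty": -2.5,"tz": -0.6,"ax": 0,"ay": 0,"az": 0},{"tx": 0,"ty": -2.5,"tz": -2,"ax": 0,"ay": 0,"az": 0},{"tx": 0,"ty": -2.5,"tz": -3.9,"ax": 0,"ay": 0,"az": 0}])

```text
clock: 32.75
tool_pos: [0.5219, -0.1213, 0.1703]
ee_rot: [0.654, 0.756, -0.0, -0.001]
force: [0.3, -0.1, -5.8]
grip_width: 0.324
gripper_force: 60.2
```

Call:
apply_moves(moves=[{"tx": 2,"ty": 0,"tz": 0,"ax": 0,"ay": 0,"az": 0},{"tx": 5,"ty": 0,"tz": 0,"ax": 0,"ay": 0,"az": 0},{"tx": 8,"ty": 0,"tz": 0,"ax": 0,"ay": 0,"az": 0},{"tx": 11,"ty": 0,"tz": 0,"ax": 0,"ay": 0,"az": 0},{"tx": 12,"ty": 0,"tz": 0,"ax": 0,"ay": 0,"az": 0}])

```text
clock: 33.25
tool_pos: [0.5046, -0.0004, 0.1704]
ee_rot: [0.654, 0.757, -0.0, -0.0]
force: [0.5, -0.1, -5.8]
grip_width: 0.317
gripper_force: 60.4
```

Call:
apply_moves(moves=[{"tx": 0,"ty": 0,"tz": 0,"ax": 0,"ay": 0,"az": 0},{"tx": 0,"ty": 0,"tz": 0,"ax": 0,"ay": 0,"az": 0}])

```text
clock: 33.45
tool_pos: [0.5054, -0.0028, 0.1704]
ee_rot: [0.654, 0.756, 0.0, 0.0]
force: [-0.3, 0.0, -5.9]
grip_width: 0.323
gripper_force: 60.4
```

```bash
python3 chk.py; python3 -c "
from lib import *
plan([])"
```

```text
B1 along -43.2 side -119.7
B2 along -43.3 side 0.6
B3 along -42.5 side 119.8
psi 98.28704743557682
[(45.8, 5), (46.3, 47), (45.5, 80)] (array([0.5327, 0.1442]), array([ 47., 136.], dtype=float32), 170.3)
[(None, 0), (None, 0), (None, 0)] 
[(None, 0), (None, 0), (None, 0)] 
now [ 0.5055 -0.0032  0.1704] 98.24 F [-0.   0.1 -6.7] t 33.5
```

Call:
apply_moves(moves=[{"tx": 0,"ty": 0.2,"tz": 1.2,"ax": 0,"ay": 0,"az": 0},{"tx": 0,"ty": 0.2,"tz": 2.4,"ax": 0,"ay": 0,"az": 0},{"tx": 0,"ty": 0.2,"tz": 3.1,"ax": 0,"ay": 0,"az": 0},{"tx": 0,"ty": 0.2,"tz": 3.6,"ax": 0,"ay": 0,"az": 0},{"tx": 0,"ty": 0.2,"tz": 3.9,"ax": 0,"ay": 0,"az": 0}])

```text
clock: 34.0
tool_pos: [0.5092, -0.0025, 0.1326]
ee_rot: [0.655, 0.756, 0.001, 0.002]
force: [-3.4, 6.0, 72.5]
grip_width: 0.32
gripper_force: 70.0
```

Call:
apply_moves(moves=[{"tx": 0,"ty": -0.7,"tz": 0,"ax": 0,"ay": 0,"az": 0},{"tx": 0,"ty": -1.5,"tz": 0,"ax": 0,"ay": 0,"az": 0},{"tx": 0,"ty": -0.5,"tz": 0,"ax": 0,"ay": 0,"az": 0},{"tx": 0,"ty": 0.7,"tz": 0,"ax": 0,"ay": 0,"az": 0},{"tx": 0,"ty": 1.8,"tz": 0,"ax": 0,"ay": 0,"az": 0}])

```text
clock: 34.5
tool_pos: [0.5266, 0.0001, 0.133]
ee_rot: [0.655, 0.756, 0.001, 0.001]
force: [-3.4, 0.4, 31.3]
grip_width: 0.319
gripper_force: 65.1
```

Call:
apply_moves(moves=[{"tx": 0,"ty": 1,"tz": 0,"ax": 0,"ay": 0,"az": 0},{"tx": 0,"ty": 2,"tz": 0,"ax": 0,"ay": 0,"az": 0},{"tx": 0,"ty": 3,"tz": 0,"ax": 0,"ay": 0,"az": 0},{"tx": 0,"ty": 4,"tz": 0,"ax": 0,"ay": 0,"az": 0},{"tx": 0,"ty": 5,"tz": 0,"ax": 0,"ay": 0,"az": 0}])

```text
clock: 35.0
tool_pos: [0.5764, 0.0073, 0.133]
ee_rot: [0.654, 0.756, 0.001, 0.002]
force: [-2.6, 0.9, 21.4]
grip_width: 0.318
gripper_force: 64.0
```

Call:
apply_moves(moves=[{"tx": 0,"ty": 0.9,"tz": 0,"ax": 0,"ay": 0,"az": 0},{"tx": 0,"ty": 1.8,"tz": 0,"ax": 0,"ay": 0,"az": 0},{"tx": 0,"ty": 2.7,"tz": 0,"ax": 0,"ay": 0,"az": 0},{"tx": 0,"ty": 3.2,"tz": 0,"ax": 0,"ay": 0,"az": 0},{"tx": 0,"ty": 3.2,"tz": 0,"ax": 0,"ay": 0,"az": 0}])

```text
clock: 35.5
tool_pos: [0.6086, 0.012, 0.1329]
ee_rot: [0.654, 0.756, 0.002, 0.002]
force: [0.7, -0.2, 20.1]
grip_width: 0.318
gripper_force: 63.6
```

```bash
python3 chk.py
```

```text
B1 along 61.1 side -119.7
B2 along 60.9 side 0.6
B3 along 61.7 side 119.8
psi 98.24136843447428
[(None, 0), (None, 0), (None, 0)] 
[(None, 0), (None, 0), (None, 0)] 
[(None, 0), (None, 0), (None, 0)] (array([ 0.5678, -0.1388]), array([ 19., 130.], dtype=float32), 5.1)
```

Call:
apply_moves(moves=[{"tx": 0,"ty": -1.5,"tz": 0,"ax": 0,"ay": 0,"az": 0},{"tx": 0,"ty": -3,"tz": 0,"ax": 0,"ay": 0,"az": 0},{"tx": 0,"ty": -4.5,"tz": 0,"ax": 0,"ay": 0,"az": 0},{"tx": 0,"ty": -6,"tz": 0,"ax": 0,"ay": 0,"az": 0},{"tx": 0,"ty": -7.5,"tz": 0,"ax": 0,"ay": 0,"az": 0}])

```text
clock: 36.05
tool_pos: [0.5338, 0.0011, 0.1332]
ee_rot: [0.655, 0.756, 0.002, 0.002]
force: [1.1, 2.1, 23.3]
grip_width: 0.32
gripper_force: 64.3
```

Call:
apply_moves(moves=[{"tx": 0,"ty": -1.5,"tz": 0,"ax": 0,"ay": 0,"az": 0},{"tx": 0,"ty": -2.5,"tz": 0,"ax": 0,"ay": 0,"az": 0},{"tx": 0,"ty": -2.5,"tz": -0.6,"ax": 0,"ay": 0,"az": 0},{"tx": 0,"ty": -2.5,"tz": -2,"ax": 0,"ay": 0,"az": 0},{"tx": 0,"ty": -2.5,"tz": -3.9,"ax": 0,"ay": 0,"az": 0}])

```text
clock: 36.55
tool_pos: [0.5065, -0.0024, 0.17]
ee_rot: [0.655, 0.756, -0.001, -0.001]
force: [0.2, 0.0, -5.3]
grip_width: 0.319
gripper_force: 60.2
```

Call:
apply_moves(moves=[{"tx": 2,"ty": 0,"tz": 0,"ax": 0,"ay": 0,"az": 0},{"tx": 5,"ty": 0,"tz": 0,"ax": 0,"ay": 0,"az": 0},{"tx": 8,"ty": 0,"tz": 0,"ax": 0,"ay": 0,"az": 0},{"tx": 11,"ty": 0,"tz": 0,"ax": 0,"ay": 0,"az": 0},{"tx": 12,"ty": 0,"tz": 0,"ax": 0,"ay": 0,"az": 0}])

```text
clock: 37.05
tool_pos: [0.4894, 0.1185, 0.1701]
ee_rot: [0.654, 0.757, -0.0, -0.0]
force: [-0.1, -1.2, -5.7]
grip_width: 0.324
gripper_force: 60.4
```

Call:
apply_moves(moves=[{"tx": 0,"ty": 0,"tz": 0,"ax": 0,"ay": 0,"az": 0},{"tx": 0,"ty": 0,"tz": 1,"ax": 0,"ay": 0,"az": 0},{"tx": 0,"ty": 0,"tz": 2,"ax": 0,"ay": 0,"az": 0},{"tx": 0,"ty": 0,"tz": 2.5,"ax": 0,"ay": 0,"az": 0},{"tx": 0,"ty": 0,"tz": 2.8,"ax": 0,"ay": 0,"az": 0}])

```text
clock: 37.55
tool_pos: [0.4894, 0.1157, 0.1412]
ee_rot: [0.655, 0.756, -0.001, -0.0]
force: [0.4, 0.4, -6.5]
grip_width: 0.322
gripper_force: 60.2
```

```bash
python3 chk.py; python3 -c "
from lib import *
plan([])"
```

```text
B1 along -42.1 side -0.1
B2 along -42.2 side 120.2
B3 along -41.4 side 239.4
psi 98.1869926778229
[(None, 0), (None, 0), (None, 0)] 
[(42.1, 85), (41.8, 84), (41.8, 86)] (array([0.5485, 0.0028]), array([ 60., 130.], dtype=float32), 7.9)
[(41.9, 86), (41.8, 84), (41.3, 88)] (array([ 0.5649, -0.1158]), array([ 61., 130.], dtype=float32), 8.2)
now [0.4895 0.1158 0.1412] 98.2 F [ 0.  -0.3 -6.8] t 37.6
```

Bays 2 and 3 are flush: the strips read about 42 mm instead of 46. Bay 1 is next.

Call:
apply_moves(moves=[{"tx": 0,"ty": 0.1,"tz": 0.3,"ax": 0,"ay": 0,"az": 0},{"tx": 0,"ty": 0.1,"tz": 0.5,"ax": 0,"ay": 0,"az": 0},{"tx": 0,"ty": 0.1,"tz": 0.7,"ax": 0,"ay": 0,"az": 0},{"tx": 0,"ty": 0.1,"tz": 0.85,"ax": 0,"ay": 0,"az": 0},{"tx": 0,"ty": 0.1,"tz": 1,"ax": 0,"ay": 0,"az": 0}])

```text
clock: 38.1
tool_pos: [0.4915, 0.1166, 0.1329]
ee_rot: [0.654, 0.756, 0.001, 0.001]
force: [-1.6, -1.8, 38.2]
grip_width: 0.325
gripper_force: 65.6
```

Call:
apply_moves(moves=[{"tx": 0,"ty": -0.7,"tz": 0,"ax": 0,"ay": 0,"az": 0},{"tx": 0,"ty": -1.5,"tz": 0,"ax": 0,"ay": 0,"az": 0},{"tx": 0,"ty": -0.5,"tz": 0,"ax": 0,"ay": 0,"az": 0},{"tx": 0,"ty": 0.7,"tz": 0,"ax": 0,"ay": 0,"az": 0},{"tx": 0,"ty": 1.8,"tz": 0,"ax": 0,"ay": 0,"az": 0}])

```text
clock: 38.6
tool_pos: [0.5094, 0.1192, 0.1332]
ee_rot: [0.654, 0.756, 0.0, 0.0]
force: [-0.9, -1.4, 13.4]
grip_width: 0.325
gripper_force: 62.8
```

Call:
apply_moves(moves=[{"tx": 0,"ty": 1,"tz": 0,"ax": 0,"ay": 0,"az": 0},{"tx": 0,"ty": 2,"tz": 0,"ax": 0,"ay": 0,"az": 0},{"tx": 0,"ty": 3,"tz": 0,"ax": 0,"ay": 0,"az": 0},{"tx": 0,"ty": 4,"tz": 0,"ax": 0,"ay": 0,"az": 0},{"tx": 0,"ty": 5,"tz": 0,"ax": 0,"ay": 0,"az": 0}])

```text
clock: 39.1
tool_pos: [0.5592, 0.1265, 0.1333]
ee_rot: [0.654, 0.756, 0.001, 0.001]
force: [0.3, -0.3, 11.2]
grip_width: 0.32
gripper_force: 62.6
```

Call:
apply_moves(moves=[{"tx": 0,"ty": 0.9,"tz": 0,"ax": 0,"ay": 0,"az": 0},{"tx": 0,"ty": 1.8,"tz": 0,"ax": 0,"ay": 0,"az": 0},{"tx": 0,"ty": 2.7,"tz": 0,"ax": 0,"ay": 0,"az": 0},{"tx": 0,"ty": 3.2,"tz": 0,"ax": 0,"ay": 0,"az": 0},{"tx": 0,"ty": 3.2,"tz": 0,"ax": 0,"ay": 0,"az": 0}])

```text
clock: 39.6
tool_pos: [0.5913, 0.1311, 0.133]
ee_rot: [0.654, 0.756, 0.001, 0.001]
force: [0.3, -0.6, 9.4]
grip_width: 0.322
gripper_force: 62.1
```

Call:
apply_moves(moves=[{"tx": 0,"ty": -1.5,"tz": 0,"ax": 0,"ay": 0,"az": 0},{"tx": 0,"ty": -3,"tz": 0,"ax": 0,"ay": 0,"az": 0},{"tx": 0,"ty": -4.5,"tz": 0,"ax": 0,"ay": 0,"az": 0},{"tx": 0,"ty": -6,"tz": 0,"ax": 0,"ay": 0,"az": 0},{"tx": 0,"ty": -7.5,"tz": 0,"ax": 0,"ay": 0,"az": 0}])

```text
clock: 40.1
tool_pos: [0.5162, 0.1203, 0.1333]
ee_rot: [0.654, 0.756, 0.001, 0.001]
force: [1.5, 0.0, 10.7]
grip_width: 0.323
gripper_force: 62.7
```

Call:
apply_moves(moves=[{"tx": 0,"ty": -1.5,"tz": 0,"ax": 0,"ay": 0,"az": 0},{"tx": 0,"ty": -2.5,"tz": 0,"ax": 0,"ay": 0,"az": 0},{"tx": 0,"ty": -2.5,"tz": -0.6,"ax": 0,"ay": 0,"az": 0},{"tx": 0,"ty": -2.5,"tz": -3,"ax": 0,"ay": 0,"az": 0},{"tx": 0,"ty": -2.5,"tz": -6.9,"ax": 0,"ay": 0,"az": 0}])

```text
clock: 40.6
tool_pos: [0.4896, 0.1164, 0.2005]
ee_rot: [0.654, 0.756, -0.002, -0.001]
force: [1.8, -0.0, -5.6]
grip_width: 0.317
gripper_force: 60.9
```

Call:
apply_moves(moves=[{"tx": 0,"ty": 0,"tz": 0,"ax": 0,"ay": 0,"az": 0},{"tx": 0,"ty": 0,"tz": 0,"ax": 0,"ay": 0,"az": 0}])

```text
clock: 40.8
tool_pos: [0.4914, 0.1167, 0.2019]
ee_rot: [0.654, 0.756, 0.001, 0.001]
force: [0.0, 0.8, -5.8]
grip_width: 0.317
gripper_force: 61.0
```

```bash
cat > rest.py <<'E'
from lib import *
p,W=cloud('top')
m=near(W,.421,-.304,.085,.04,.075);print('rest walls',m.sum(),rect(W,m),np.median(W[m][:,2]))
a=rect(W,m);E
sed -i 's/;E$//;s/^a=rect.*$//' rest.py
python3 rest.py; python3 -c "
from lib import *
plan([(.4208,-.3039,.2,99.33)])"
```

```text
bash: warning: here-document at line 44 delimited by end-of-file (wanted `E')
```

Run:
```python
from lib import *
p,W=cloud('top')
m=near(W,.421,-.304,.085,.045,.075);print('rest walls',m.sum(),rect(W,m),np.median(W[m][:,2]))
plan([(.4208,-.3039,.2,99.33)])
```

```text
rest walls 311 (array([ 0.4206, -0.3056]), array([ 74., 102.], dtype=float32), 99.6) 0.056052098651686366
now [0.4906 0.1166 0.2009] 98.25 F [-0.1 -0.2 -7.2] t 40.9
{'tx': np.float64(-13.54), 'ty': np.float64(-4.31), 'tz': np.float64(0.03), 'az': np.float64(-0.4)} -> [ 4.67400e-01 -2.36000e-02  2.00600e-01  9.86074e+01]
{'tx': np.float64(-13.51), 'ty': np.float64(-4.4), 'tz': np.float64(0.03), 'az': np.float64(-0.4)} -> [ 0.4441 -0.1637  0.2003 98.9687]
{'tx': np.float64(-13.48), 'ty': np.float64(-4.48), 'tz': np.float64(0.03), 'az': np.float64(-0.4)} -> [ 0.4208 -0.3039  0.2    99.33  ]
```

Call:
apply_moves(moves=[{"tx": -1.5,"ty": -0.5,"tz": 0,"ax": 0,"ay": 0,"az": 0},{"tx": -4.5,"ty": -1.4,"tz": 0,"ax": 0,"ay": 0,"az": -0.1},{"tx": -7.5,"ty": -2.4,"tz": 0,"ax": 0,"ay": 0,"az": -0.2},{"tx": -10.5,"ty": -3.4,"tz": 0,"ax": 0,"ay": 0,"az": -0.3},{"tx": -13.5,"ty": -4.3,"tz": 0,"ax": 0,"ay": 0,"az": -0.4}])

```text
clock: 41.35
tool_pos: [0.4661, -0.0248, 0.2001]
ee_rot: [0.652, 0.758, -0.001, -0.001]
force: [0.6, -0.9, -5.8]
grip_width: 0.324
gripper_force: 61.0
```

Call:
apply_moves(moves=[{"tx": -2.7,"ty": -0.9,"tz": 0,"ax": 0,"ay": 0,"az": 0},{"tx": -5.4,"ty": -1.8,"tz": 0,"ax": 0,"ay": 0,"az": -0.1},{"tx": -8.1,"ty": -2.6,"tz": 0,"ax": 0,"ay": 0,"az": -0.2},{"tx": -10.8,"ty": -3.5,"tz": 0,"ax": 0,"ay": 0,"az": -0.3},{"tx": -13.5,"ty": -4.4,"tz": 0,"ax": 0,"ay": 0,"az": -0.4}])

```text
clock: 41.85
tool_pos: [0.443, -0.1646, 0.2001]
ee_rot: [0.649, 0.761, -0.0, -0.001]
force: [-0.4, -0.2, -6.1]
grip_width: 0.325
gripper_force: 61.0
```

Call:
apply_moves(moves=[{"tx": -3,"ty": -1,"tz": 0,"ax": 0,"ay": 0,"az": 0},{"tx": -6,"ty": -2,"tz": 0,"ax": 0,"ay": 0,"az": -0.1},{"tx": -9,"ty": -3,"tz": 0,"ax": 0,"ay": 0,"az": -0.2},{"tx": -12,"ty": -4,"tz": 0,"ax": 0,"ay": 0,"az": -0.4},{"tx": -13.5,"ty": -4.5,"tz": 0,"ax": 0,"ay": 0,"az": -0.4}])

```text
clock: 42.35
tool_pos: [0.4198, -0.3059, 0.2001]
ee_rot: [0.647, 0.762, -0.0, -0.001]
force: [-0.9, 0.9, -5.1]
grip_width: 0.324
gripper_force: 61.0
```

Call:
apply_moves(moves=[{"tx": 0,"ty": 0,"tz": 0,"ax": 0,"ay": 0,"az": 0},{"tx": 0,"ty": 0,"tz": 0,"ax": 0,"ay": 0,"az": 0},{"tx": 0,"ty": 0,"tz": 0,"ax": 0,"ay": 0,"az": 0}])

```text
clock: 42.65
tool_pos: [0.4208, -0.3028, 0.2008]
ee_rot: [0.646, 0.763, 0.0, -0.001]
force: [-0.3, -0.2, -5.2]
grip_width: 0.315
gripper_force: 61.0
```

```bash
sed -i "s/^s=get_state/get_image('top');s=get_state/" chk.py; python3 chk.py; python3 -c "
from lib import *
plan([(.4208,-.3043,.13,99.4),(.4208,-.3043,.1,99.4)])"
```

```text
B1 along -169.5 side -404.6
B2 along -169.7 side -284.2
B3 along -168.9 side -165.0
psi 99.48232015623095
[(41.2, 85), (41.6, 81), (41.7, 85)] (array([0.5312, 0.1211]), array([ 60., 130.], dtype=float32), 8.4)
[(41.8, 86), (41.7, 84), (42.1, 85)] (array([0.5483, 0.0027]), array([ 60., 130.], dtype=float32), 7.9)
[(41.6, 87), (41.9, 87), (41.9, 86)] (array([ 0.565 , -0.1155]), array([ 61., 130.], dtype=float32), 7.9)
now [ 0.4211 -0.3029  0.2011] 99.49 F [ 0.  -0.1 -5.4] t 42.8
{'tx': np.float64(-0.14), 'ty': np.float64(-0.06), 'tz': np.float64(7.11), 'az': np.float64(0.1)} -> [ 0.4208 -0.3043  0.13   99.4   ]
{'tx': np.float64(0.0), 'ty': np.float64(0.0), 'tz': np.float64(3.0), 'az': np.float64(0.0)} -> [ 0.4208 -0.3043  0.1    99.4   ]
```

All nine strips are flush. Now I lower the roller into its rest.

Call:
apply_moves(moves=[{"tx": -0.1,"ty": 0,"tz": 2,"ax": 0,"ay": 0,"az": 0},{"tx": -0.1,"ty": 0,"tz": 4,"ax": 0,"ay": 0,"az": 0},{"tx": -0.1,"ty": 0,"tz": 5.5,"ax": 0,"ay": 0,"az": 0},{"tx": -0.1,"ty": 0,"tz": 6.5,"ax": 0,"ay": 0,"az": 0},{"tx": -0.1,"ty": 0,"tz": 7,"ax": 0,"ay": 0,"az": 0}])

```text
clock: 43.25
tool_pos: [0.4213, -0.3041, 0.1306]
ee_rot: [0.646, 0.763, -0.0, -0.0]
force: [-0.2, 0.3, -5.8]
grip_width: 0.325
gripper_force: 60.8
```

Call:
apply_moves(moves=[{"tx": 0,"ty": 0,"tz": 0.8,"ax": 0,"ay": 0,"az": 0},{"tx": 0,"ty": 0,"tz": 1.6,"ax": 0,"ay": 0,"az": 0},{"tx": 0,"ty": 0,"tz": 2.3,"ax": 0,"ay": 0,"az": 0},{"tx": 0,"ty": 0,"tz": 2.8,"ax": 0,"ay": 0,"az": 0},{"tx": 0,"ty": 0,"tz": 2.9,"ax": 0,"ay": 0,"az": 0}])

```text
clock: 43.75
tool_pos: [0.4211, -0.3046, 0.1017]
ee_rot: [0.647, 0.763, -0.0, -0.0]
force: [-0.3, -0.0, -5.2]
grip_width: 0.32
gripper_force: 60.9
```

Call:
apply_moves(moves=[{"tx": 0,"ty": 0,"tz": 0,"ax": 0,"ay": 0,"az": 0},{"tx": 0,"ty": 0,"tz": 0,"ax": 0,"ay": 0,"az": 0},{"tx": 0,"ty": 0,"tz": 0,"ax": 0,"ay": 0,"az": 0}])

```text
clock: 44.05
tool_pos: [0.4215, -0.3048, 0.1026]
ee_rot: [0.647, 0.763, 0.0, 0.0]
force: [-0.5, 0.8, -5.4]
grip_width: 0.316
gripper_force: 60.9
```

Still hanging about 1 mm above the rest. I lower it a little more, release and lift away.

Call:
apply_moves(moves=[{"tx": 0,"ty": 0,"tz": 0.1,"ax": 0,"ay": 0,"az": 0},{"tx": 0,"ty": 0,"tz": 0.15,"ax": 0,"ay": 0,"az": 0},{"tx": 0,"ty": 0,"tz": 0.15,"ax": 0,"ay": 0,"az": 0}])

```text
clock: 44.35
tool_pos: [0.4214, -0.3047, 0.1011]
ee_rot: [0.646, 0.763, 0.0, 0.0]
force: [-0.5, 0.8, 3.8]
grip_width: 0.322
gripper_force: 61.9
```

Call:
apply_moves(moves=[{"tx": 0,"ty": 0,"tz": 0,"ax": 0,"ay": 0,"az": 0},{"tx": 0,"ty": 0,"tz": 0,"ax": 0,"ay": 0,"az": 0},{"tx": 0,"ty": 0,"tz": 0,"ax": 0,"ay": 0,"az": 0},{"tx": 0,"ty": 0,"tz": 0,"ax": 0,"ay": 0,"az": 0}], jaw=6.0)

```text
clock: 44.75
tool_pos: [0.4214, -0.3047, 0.1008]
ee_rot: [0.647, 0.763, 0.0, 0.0]
force: [0.9, 0.1, -0.3]
grip_width: 0.707
gripper_force: 0.0
```

Call:
apply_moves(moves=[{"tx": 0,"ty": 0,"tz": -1,"ax": 0,"ay": 0,"az": 0},{"tx": 0,"ty": 0,"tz": -4,"ax": 0,"ay": 0,"az": 0},{"tx": 0,"ty": 0,"tz": -8,"ax": 0,"ay": 0,"az": 0},{"tx": 0,"ty": 0,"tz": -12,"ax": 0,"ay": 0,"az": 0},{"tx": 0,"ty": 0,"tz": -15,"ax": 0,"ay": 0,"az": 0}])

```text
clock: 45.25
tool_pos: [0.4216, -0.3049, 0.254]
ee_rot: [0.646, 0.763, 0.0, 0.001]
force: [-0.1, -0.3, 0.1]
grip_width: 0.705
gripper_force: 0.0
```

Call:
apply_moves(moves=[{"tx": -3,"ty": 0,"tz": 0,"ax": 0,"ay": 0,"az": 0},{"tx": -7,"ty": 0,"tz": 0,"ax": 0,"ay": 0,"az": 0},{"tx": -11,"ty": 0,"tz": 0,"ax": 0,"ay": 0,"az": 0},{"tx": -15,"ty": 0,"tz": 0,"ax": 0,"ay": 0,"az": 0},{"tx": -15,"ty": 0,"tz": 0,"ax": 0,"ay": 0,"az": 0}])

```text
clock: 45.75
tool_pos: [0.4464, -0.457, 0.2514]
ee_rot: [0.647, 0.762, -0.0, 0.001]
force: [0.7, 0.4, -0.1]
grip_width: 0.705
gripper_force: 0.0
```

```bash
python3 chk.py
python3 - <<'E'
from lib import *
p,W=cloud('top');cv2.imwrite('pics/end.png',p[:,:,::-1])
m=near(W,.4206,-.3056,.1,.11,.14);print('handle',m.sum(),rect(W,m) if m.sum() else '',np.median(W[m][:,2]))
m=near(W,.6763,.0212,.05,.055,.085);print(m.sum(),rect(W,m) if m.sum() else 0,np.median(W[m][:,2]))
E
```

```text
B1 along -166.6 side -558.3
B2 along -166.8 side -438.0
B3 along -166.0 side -318.8
psi 99.33629521390785
[(42.3, 89), (41.5, 83), (41.6, 84)] (array([0.5311, 0.121 ]), array([ 60., 130.], dtype=float32), 8.0)
[(41.5, 86), (41.4, 85), (41.9, 85)] (array([0.5484, 0.0027]), array([ 60., 130.], dtype=float32), 8.0)
[(41.4, 85), (41.8, 85), (41.6, 88)] (array([ 0.5649, -0.1157]), array([ 61., 130.], dtype=float32), 7.9)
handle 242 (array([ 0.4228, -0.3039]), array([28., 51.], dtype=float32), 99.5) 0.1234876479907091
108 (array([0.6757, 0.0215]), array([15., 45.], dtype=float32), 110.4) 0.0719469777509334
```

View pics/end.png

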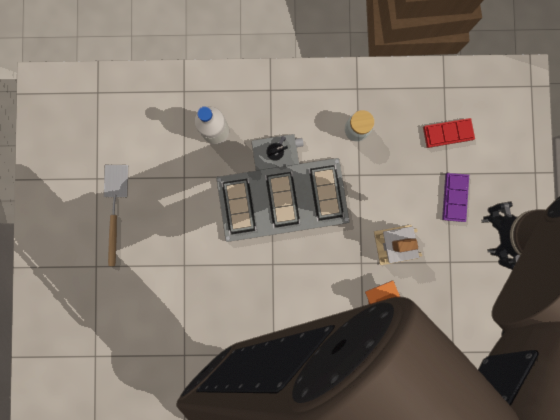

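The top view shows the sheets in their bays at about (238,206), (282,200) and (327,192). The knob is turned and out at (276,151), the roller is upright on its rest at (400,245), and nothing else has moved. Handing in.

```bash
python3 -c "
from plant import *
print(hand_in())"
```

```text
the job is handed in; nothing more can be done
None
```

The job is handed in; no verdict came back, but the last camera check showed all three sheets square in their bays with every strip flush, the knob turned about 1.37 rad and out, the roller upright on its rest, and the bottle, jar and spatula apparently unmoved.

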